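Fit the drainage plate under the lips of a planter trough

TASK

Fit the black drainage plate into the green planter trough, carrying it by its orange filler tube: tilt it, slip one end under the lip at the sprung end, push gently against the spring bar there until the other end just clears its own lip, lower that end, and let the spring bring the plate back. It must finish let go and lying flat on the ledges, both ends under the lips, fully home against the fixed stop. Feel your way: never ram the spring bar, force or drop the plate into place or lean on the thin aluminium lips, and leave the pot, cups, pliers and vise alone.

Things in the scene. Friction and masses are not known exactly. Their poses are not given: they have to be found in the camera images.
- trough: Open planter trough of green sheet metal fixed to the bench, 287 long (its x) x 174 wide (its y) x 85 high; origin under its centre, z up. On its rim hangs an aluminium frame: a flange (heights 85 to 89 above the bench) whose inner edges are the lips of an opening 200 long x 158 wide; under the lips a ledge runs all round, its top at height 67. Sprung end at +x, fixed end at -x.
- frame_nominal (a point): Ledge height over the trough's centre line, where the seated plate's underside centre would be if the aluminium frame sat at its nominal place. The frame is clamped in slots, anywhere up to 14 mm along the trough's x to either side of nominal; this is NOT measured (the three frame points stay on the trough), so find it by touch. It does not shift under gentle handling.
- sprung_end (a point): Nominal middle of the face of the black sprung bar (130 wide, 13 high) at rest; the lip above reaches 8 mm inward of it. The bar retreats along the trough's +x: 5 N at first touch, 9.5 N at its solid end after 15 mm; more than 18 N on it does damage. A level 220 mm plate clears the fixed lip once the bar is pressed in 12.5 mm; seated, 3 mm. Two steel plunger tails stick out of the wall here.
- fixed_end (a point): Nominal middle of the solid stop at the fixed (-x) end, 217 mm from the sprung bar's resting face; the lip above it is 9 mm deep. Plate forces on trough or frame above about 30 N do damage.
- plate: Flat black slotted plastic plate, 220 long (its x) x 150 wide (its y) x 6 thick, about 0.28 kg (varies), the same both ways round; starts flat on the bench, tube up. Origin at the centre of its underside, z up. In its middle stands an orange square filler tube, 28 x 28 mm, sides square to the plate, top 66 mm above the underside.
- plate_tube (a point): Point on the axis of the plate's filler tube, 51 mm above the plate's underside: a good height to grip, the gripper then stays above the lips when the plate is seated.
- plate_end_a (a point): Middle of the plate's end face at its +x end, at half thickness.
- plate_end_b (a point): Middle of the plate's end face at its -x end, at half thickness.
- pot: Terracotta-coloured ceramic pot on three feet, 112 mm across, 72 high, origin under its centre. Leave alone.
- cups: Stack of clear plastic cups, 74 mm across, 112 high, origin under its centre. Leave alone.
- pliers: Steel jin pliers lying flat, 186 mm long (its x, jaws at +x), 64 wide, 14 high, origin on the bench under the middle. Leave alone.
- vise: Black lever-clamp vise bolted to the bench, 130 x 75, 128 high, origin under its centre. Leave alone.

How it is judged (in metres and radians):
On the way:
1. one end of the tilted plate is down through the opening at the sprung end, below the lips (angle between plate's own z axis and vertical above 0.05 rad and ((x of plate_end_a in the frame of trough above 0.075 m and z of plate_end_a in the frame of trough below 0.085 m) or (x of plate_end_b in the frame of trough above 0.075 m and z of plate_end_b in the frame of trough below 0.085 m))), for 0.1 s.
At the end, for the whole second after the job is handed in: The plate is let go and lies still on the ledges: level within 0.025 rad, its underside 64 to 71 mm above the bench (ledge at 67), and pressed home against the fixed stop by the spring (over 0.5 N), so that both ends are under the lips (angle between plate's own z axis and vertical below 0.025 rad and z of plate in the frame of trough between 0.064 and 0.071 m and contact force between plate and fixed_stop above 0.5 N and linear speed of plate below 0.01 m/s and contact force between the fingers and plate below 0.1 N); the robot touches nothing.
It fails at once if the plate is forced against, or dropped onto, the trough or its frame (more than 30 N) (contact force between plate and trough above 30 N).
It fails at once if the spring bar is rammed against its end (more than 18 N) (contact force between plate and spring_bar above 18 N).
It fails at once if the gripper or arm leans on the trough or its frame (more than 15 N) (contact force between any of the fingers, the arm and trough above 15 N).
It fails at once if the pot, cups or pliers are moved by more than 15 mm (distance of any of pot, cups, pliers from where it was at the start of the episode above 0.015 m).
It fails at once if the vise is pushed (more than 5 N) (contact force between any of the arm, the fingers, plate and vise above 5 N).
It also fails if it takes over 72 s, if anything falls off the work surface, if the arm or the gripper's body presses on something with over 40 N, if the wrist force passes 120 N, or if a joint passes its speed limit or range.

ROBOT

A 6-joint arm with a two-finger parallel gripper is mounted at the origin on the work surface. World frame = base frame: x ahead of the robot, y to its left, z up, the work surface at z = 0. Lengths are in mm, angles in rad, forces in N, time in s.
With the tool pointing down it reaches from about 300 to 775 mm from the base axis. Payload 14.6 kg.
Tool frame: the origin (TCP) lies midway between the tips of the shut fingers; the grasp point (between the pads) lies 19 mm behind it (pinch_z is the distance from the TCP to the grasp point, in mm); z points along the fingers, y is the direction in which the jaws open and shut (so a half turn about z gives the same grasp; the last joint's range is limited). The gripper opens to 94 mm and grips with 3 to 60 N. Pads are 16 mm wide; open, the fingers measure 119 mm over their backs; the gripper's body (75 mm by 177 mm) begins 78 mm behind the grasp point.
Start: joints at [1.041, 0.3, 1.521, -0, 1.321, -0.067], TCP at [245.546, 492.134, 205.446] pointing down, gripper open.
Joint ranges: [-3.03, 3.03], [-0.79, 2.21], [0.23, 2.52], [-1.04, 4.18], [0, 3.07], [-2.55, 2.55]. Speed limits (rad/s): [2.22, 2.22, 2.57, 3.14, 3.14, 3.14].

INTERFACE

Orientations are given as [roll, pitch, yaw] about the fixed x, y, z axes, in that order (R = Rz(yaw) Ry(pitch) Rx(roll)).
In Python, from cell import read_state, camera, sign_off, pinch_z gives the robot as it stands. The module is installed in compiled form; this text tells all that it offers.
- The arm moves only by the tool servo_tool, never from a script. Its argument "series" is a list of rows, each a list of 6 numbers: the shift along the tool's x, y, z in cm, then the turn, a rotation vector about the tool's x, y, z in rad. In form: [[tx, ty, tz, rx, ry, rz], ...]. A call has exactly 10 rows; each row is the pose to reach, as a shift and turn from the pose commanded when the call began, along the tool's axes at that moment; what a row does not reach only later rows make up. A row lasts 1/12 s, in which the tool goes at most 41.7 mm and 7.16 degrees, less where a joint would pass 70% of its speed; a pose out of reach is approached as far as the arm can. A call with a gripper value outside its range is refused whole. "gripper" is the finger opening in cm, from 0 to 9.4, set as the call begins (left out, the last holds). The fingers move at their own pace and stop on an object; "grip_force" is the grip in N (left out, the last holds). Time passes only in rows, so rows that repeat a pose let the fingers close, or fill a call up. It gives the time, the measured TCP pose, the force and the opening at its end, in the units of the state.
- read_state(): the state, without advancing time (a new reading comes with each control period).
- camera(name): name is "scene" or "top" or "wrist"; returns a dict with "pixels" (400x640x3 uint8, red, green, blue), "fx", "fy", "cx", "cy" (pixels), "k1" (the pictures are not rectified: a ray, as slopes to the right and down, at radius r is drawn at 1 + k1 r^2 times it, then the intrinsics apply), "pose" (4x4, takes a point from camera to world coordinates); the wrist camera has in their place "mount" (4x4, takes a point from camera to tool coordinates, whose origin is the TCP and whose axes are the flange's). Camera axes: x right, y down, z forward; pixel columns grow to the right and rows downward; lengths in mm; the calibration is good to about 2 mm. A picture is of the moment at which its call begins: read the wrist's pose just before it. There is no depth.
- sign_off(): hands the job in, once; it reports no verdict.
The state is a dict: "clock": time; "joints": joint angles; "qd": joint speeds; "effort": joint torques, N m; "eef_pos": TCP position; "eef_rot": TCP orientation; "wrist_force": force on the tool from outside, world axes, zero at the start; "moment": the same for the moment, N m; "finger_gap": finger opening in mm.
Only numpy, scipy, OpenCV 4.12 (cv2) and the standard library are available. Lean on these libraries where they do the work, as an engineer would, in place of code of your own. Each camera call takes 0.05 s, during which the arm holds its last target.

## Working session

There is one attempt and no reset: what is moved stays moved. The work goes in short steps, Python scripts to look and compute and a tool call to move; the robot and the scene stay as the last step left them, time stands still between calls to the robot, and variables do not carry over. Pictures are saved under pics/ and viewed, and the job is handed in when it is done.

Besides the shell and the picture viewer there is one more tool, called after "Emit:" as name(argument=value, ...) on one line, values as JSON. servo_tool: Moves the arm, as the interface text tells. Its arguments: {"type":"object","properties":{"series":{"type":"array"},"gripper":{"type":"number"},"grip_force":{"type":"number"}},"required":["series"]}

```bash
mkdir -p pics
python3 - <<'E'
from cell import *
import cv2,numpy as np
print(read_state()); print(pinch_z)
for n in ["scene","top","wrist"]:
    c=camera(n); cv2.imwrite(f"pics/{n}0.png",c["pixels"][:,:,::-1])
    print(n,{k:(np.round(v,4).tolist() if hasattr(v,'tolist') else v) for k,v in c.items() if k!="pixels"})
E
```

```text
{'clock': 0.0, 'joints': array([ 1.04142706e+00,  3.00490203e-01,  1.52158508e+00, -3.41112959e-05,
        1.32070976e+00, -6.65872070e-02]), 'qd': array([-0.00040088, -0.00209597,  0.00027809, -0.00021767,  0.00196006,
        0.00014485]), 'effort': array([ 9.24946153e-05, -5.31798184e+01, -3.52744710e+01,  7.07867648e-02,
        2.43159255e-02, -1.38384867e-04]), 'eef_pos': array([245.4101062 , 491.91332479, 204.87416682]), 'eef_rot': array([-3.14040072e+00, -4.63718542e-05,  2.67881903e+00]), 'wrist_force': array([ 0.24562132, -0.63288787,  0.16302951]), 'moment': array([ 0.01196768,  0.01307886, -0.00426103]), 'finger_gap': 93.99064367117447}
18.8
scene {'fx': 514.1813580869393, 'fy': 514.1813580869393, 'cx': 321.15224634938016, 'cy': 195.92523780185925, 'k1': -0.14174269703961706, 'pose': [[-0.2751, 0.7378, -0.6164, 1790.1575], [0.9613, 0.219, -0.1669, 306.3348], [0.0119, -0.6385, -0.7695, 1476.165], [0.0, 0.0, 0.0, 1.0]]}
top {'fx': 445.7448885560534, 'fy': 445.7448885560534, 'cx': 318.45667052419884, 'cy': 198.28434021561657, 'k1': -0.027575539604657046, 'pose': [[-0.0123, -0.9898, 0.1422, 414.211], [-0.9999, 0.0121, -0.0024, -32.3691], [0.0006, -0.1423, -0.9898, 1616.1019], [0.0, 0.0, 0.0, 1.0]]}
wrist {'fx': 318.5136981241118, 'fy': 318.5136981241118, 'cx': 316.85828383539723, 'cy': 197.7440408005397, 'k1': -0.055608489736883454, 'mount': [[0.0003, -0.9642, -0.2653, 77.2982], [1.0, 0.0001, 0.0005, 0.7123], [-0.0005, -0.2653, 0.9642, -179.3266], [0.0, 0.0, 0.0, 1.0]]}
```

View pics/scene0.png

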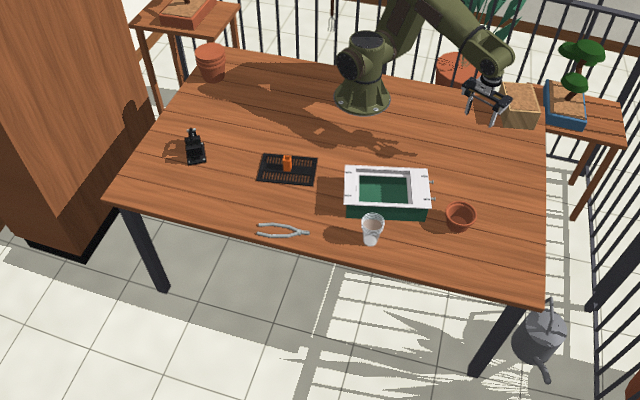

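View pics/top0.png

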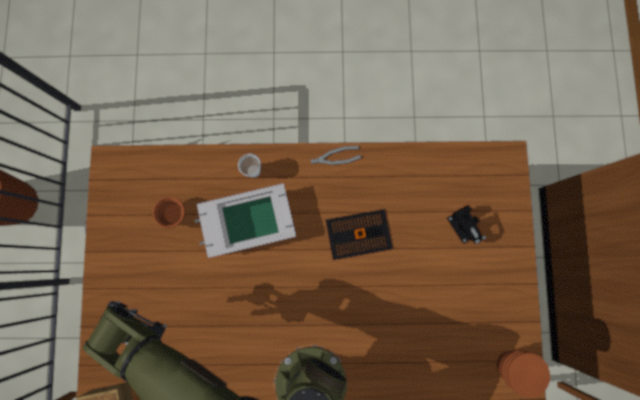

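View pics/wrist0.png

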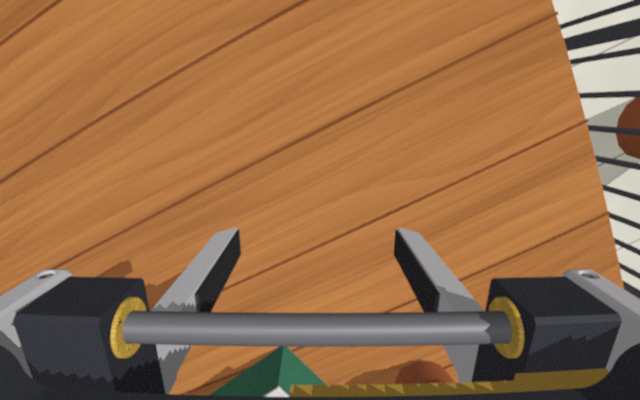

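The top view shows the trough at about (247,220) px, its grey tails at the left end (200,208)/(205,243), which looks like the sprung end and lies toward +y. The plate is at (360,233) with the orange tube in its middle. I'll enlarge and measure.

Run:
```python
import cv2
a=cv2.imread("pics/top0.png"); cv2.imwrite("pics/topz.png",cv2.resize(a[170:270,185:405],None,fx=3.6,fy=3.6,interpolation=cv2.INTER_CUBIC))
a=cv2.imread("pics/scene0.png"); cv2.imwrite("pics/scenez.png",cv2.resize(a[140:250,240:450],None,fx=3.8,fy=3.8,interpolation=cv2.INTER_CUBIC))
```

```text
(no output)
```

View pics/topz.png

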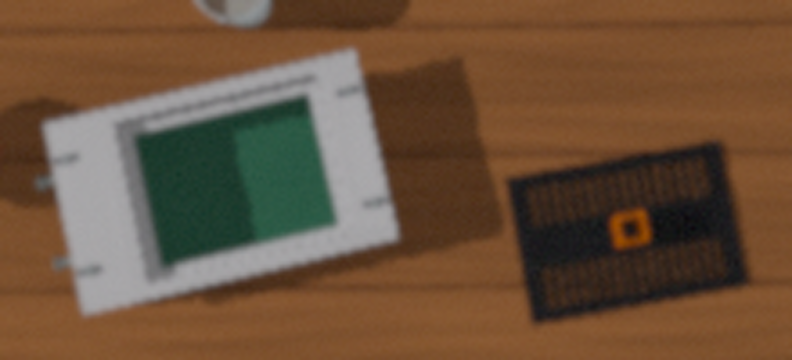

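View pics/scenez.png

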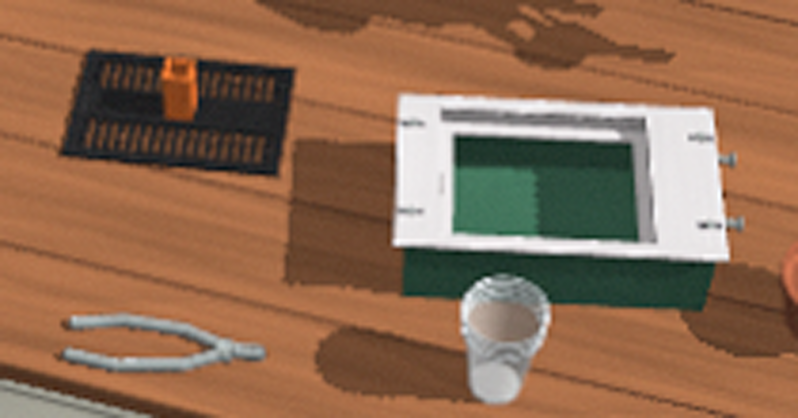

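```bash
cat > h.py <<'E'
import numpy as np,cv2
from scipy.spatial.transform import Rotation as R
def rays(c,px,T=None):
    px=np.asarray(px,float).reshape(-1,2)
    k=np.array([[c["fx"],0,c["cx"]],[0,c["fy"],c["cy"]],[0,0,1.]])
    u=cv2.undistortPoints(px[:,None],k,np.array([c["k1"],0,0,0.]))[:,0]
    # model: r_d=r(1+k1 r^2) == opencv
    if T is None: T=c["pose"]
    d=np.c_[u,np.ones(len(u))]@T[:3,:3].T
    return T[:3,3],d
def toplane(c,px,z,T=None):
    o,d=rays(c,px,T); s=(z-o[2])/d[:,2]; return o+d*s[:,None]
def project(c,P,T=None):
    if T is None:T=c["pose"]
    Ti=np.linalg.inv(T); q=np.asarray(P,float).reshape(-1,3)@Ti[:3,:3].T+Ti[:3,3]
    k=np.array([[c["fx"],0,c["cx"]],[0,c["fy"],c["cy"]],[0,0,1.]])
    return cv2.projectPoints(q[:,None],np.zeros(3),np.zeros(3),k,np.array([c["k1"],0,0,0.]))[0][:,0]
def wristT(c,s):
    T=np.eye(4); T[:3,:3]=R.from_euler('xyz',s["eef_rot"]).as_matrix(); T[:3,3]=s["eef_pos"]
    return T@c["mount"]
E
python3 - <<'E'
from cell import *
from h import *
c=camera("top"); im=c["pixels"].astype(int)
def rect(mask,z,roi):
    m=np.zeros(mask.shape,np.uint8); x0,x1,y0,y1=roi; m[y0:y1,x0:x1]=mask[y0:y1,x0:x1]
    m=cv2.morphologyEx(m,cv2.MORPH_CLOSE,np.ones((5,5)))
    cs,_=cv2.findContours(m,0,1); k=max(cs,key=cv2.contourArea)
    P=toplane(c,k[:,0].astype(float),z)[:,:2]
    r=cv2.minAreaRect(P.astype(np.float32)); print(r, cv2.boxPoints(r).round(1).tolist()); return k
sat=im.max(2)-im.min(2)
k=rect(((im.min(2)>120)&(sat<40)).astype(np.uint8),89,(185,310,180,260))
k=rect((im.max(2)<60).astype(np.uint8),6,(315,405,195,265))
o=((im[:,:,0]>180)&(im[:,:,2]<60)&(im[:,:,1]<150)).astype(np.uint8)
o[:, :315]=0;o[:,405:]=0;o[:200]=0;o[265:]=0
k=rect(o,66,(315,405,195,265))
g=((im[:,:,1]>im[:,:,0]+20)).astype(np.uint8)
k=rect(g,67,(205,295,185,255))
E
```

```text
((561.7784423828125, 216.4686737060547), (188.60838317871094, 309.1968078613281), 13.047157287597656) [[435.0, 345.79998779296875], [504.79998779296875, 44.599998474121094], [688.5, 87.19999694824219], [618.7000122070312, 388.3999938964844]]
((514.4134521484375, -180.28346252441406), (145.2431640625, 217.4202117919922), 9.478791236877441) [[424.8999938964844, -85.0], [460.70001220703125, -299.5], [603.9000244140625, -275.5], [568.0999755859375, -61.099998474121094]]Traceback (most recent call last):
  File "<stdin>", line 15, in <module>
  File "<stdin>", line 7, in rect
ValueError: max() iterable argument is empty
```

```bash
cat >> h.py <<'E'
import json,os
def M(p,rpy):
    T=np.eye(4);T[:3,:3]=R.from_euler('xyz',rpy).as_matrix();T[:3,3]=p;return T
def now(s): return M(s["eef_pos"],s["eef_rot"])
def delta(T0,T1):
    D=np.linalg.inv(T0)@T1
    return np.round(np.r_[D[:3,3]/10,R.from_matrix(D[:3,:3]).as_rotvec()],3).tolist()
E
python3 - <<'E'
from cell import *; from h import *
T=now(read_state()); print(delta(T,M([465,195,215],[np.pi,0,np.radians(13)])))
E
```

```text
[-32.904, -16.777, -0.977, -0.0, 0.001, 2.452]
```

Emit:
servo_tool(series=[[-1.6, -0.8, -0.05, 0, 0, 0.12], [-3.3, -1.7, -0.1, 0, 0, 0.24], [-4.9, -2.5, -0.15, 0, 0, 0.36], [-6.6, -3.4, -0.2, 0, 0, 0.48], [-8.2, -4.2, -0.25, 0, 0, 0.6], [-9.9, -5.0, -0.3, 0, 0, 0.72], [-11.5, -5.9, -0.35, 0, 0, 0.84], [-13.2, -6.7, -0.4, 0, 0, 0.96], [-14.8, -7.6, -0.45, 0, 0, 1.08], [-16.5, -8.4, -0.5, 0, 0, 1.2]])

```text
clock: 1.03
eef_pos: [356.0, 342.4, 210.4]
eef_rot: [-3.141, 0.0, 1.473]
wrist_force: [-0.2, -0.4, 0.2]
finger_gap: 94.1
```

Run:
```python
from cell import *; from h import *
T=now(read_state()); print(delta(T,M([465,195,215],[np.pi,0,np.radians(13)])),read_state()["joints"])
```

```text
[-13.608, 12.29, -0.462, -0.0, 0.0, 1.246] [ 6.91847870e-01  1.70747684e-01  1.66872059e+00 -9.17789220e-06
  1.30240130e+00  7.89746303e-01]
```

Emit:
servo_tool(series=[[-1.5, 1.4, -0.05, 0, 0, 0.124], [-3.0, 2.7, -0.1, 0, 0, 0.249], [-4.5, 4.1, -0.15, 0, 0, 0.373], [-6.0, 5.5, -0.2, 0, 0, 0.498], [-7.5, 6.8, -0.25, 0, 0, 0.622], [-9.1, 8.2, -0.3, 0, 0, 0.747], [-10.6, 9.6, -0.35, 0, 0, 0.871], [-12.1, 10.9, -0.4, 0, 0, 0.996], [-13.6, 12.3, -0.46, 0, 0, 1.12], [-13.6, 12.3, -0.46, 0, 0, 1.244]])

```text
clock: 1.87
eef_pos: [467.1, 194.4, 214.9]
eef_rot: [3.141, 0.0, 0.226]
wrist_force: [-0.8, -0.2, 0.5]
finger_gap: 94.0
```

Run:
```python
from cell import *; from h import *
s=read_state();c=camera("wrist");print(s["eef_pos"],s["eef_rot"],s["qd"].round(3))
np.save("w1.npy",dict(c=c,s=s),allow_pickle=True)
cv2.imwrite("pics/w1.png",c["pixels"][:,:,::-1])
```

```text
[467.1131754  194.36594606 214.93238312] [3.14112710e+00 5.77370074e-05 2.26463334e-01] [ 5.000e-02 -1.200e-02  2.100e-02  1.100e-02 -1.000e-03  1.535e+00]
```

View pics/w1.png

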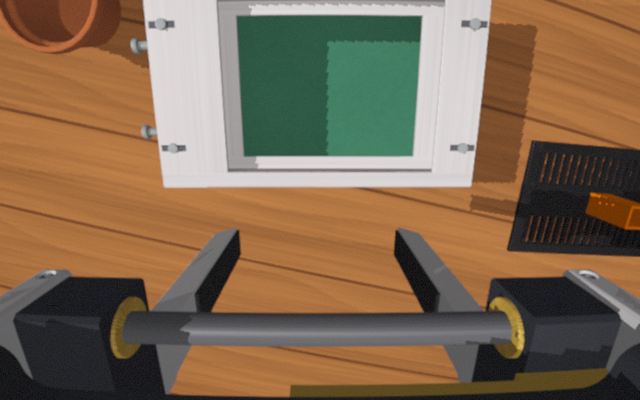

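The view shows the trough opening at about x 219–443 px. The lip edges, the clamp screws in their slots and the tails on the left all confirm the sprung end at +y. The arm was still settling, so I'll retake the picture and enlarge it.

Run:
```python
from cell import *; from h import *
s=read_state();c=camera("wrist");print(s["eef_pos"],s["eef_rot"],s["qd"].round(3))
np.save("w1.npy",dict(c=c,s=s),allow_pickle=True)
im=c["pixels"][:,:,::-1]
cv2.imwrite("pics/w2.png",cv2.resize(im[0:200,130:500],None,fx=2.1,fy=2.1,interpolation=cv2.INTER_CUBIC))
```

```text
[466.38324288 195.34111427 214.85301955] [3.14145381e+00 2.96385707e-04 2.16763532e-01] [ 0.036 -0.008  0.012  0.006 -0.002 -0.284]
```

View pics/w2.png

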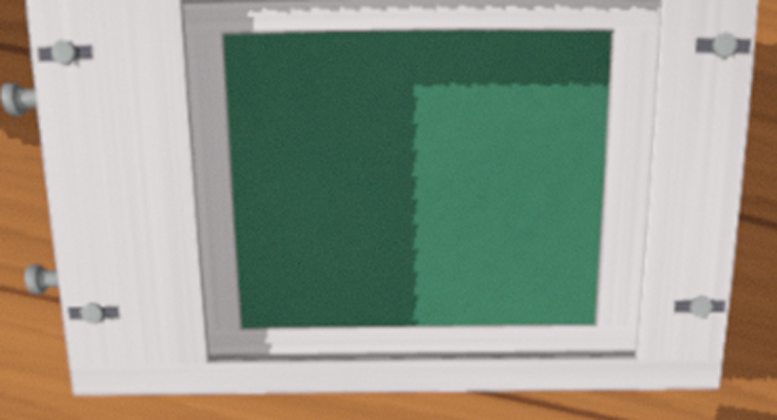

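Run:
```python
from h import *
d=np.load("w1.npy",allow_pickle=True).item();c,s=d["c"],d["s"];T=wristT(c,s)
q=lambda l:(np.array(l,float)+.5)/2.1+[130-.5,-.5]
names=["flBL","flBR","flTL","flTR","lipL0","lipL1","lipR0","lipR1","scL0","scL1","scR0","scR1"]
P=toplane(c,q([[75,393],[720,386],[29,2],[757,2],[183,8],[208,355],[658,10],[635,350],[64,51],[93,312],[724,44],[700,306]]),89,T)
yaw=np.arctan2(P[0,1]-P[1,1],P[0,0]-P[1,0]);print("yaw",np.degrees(yaw))
for k in ((4,5),(6,7),(0,2),(1,3)):
    v=P[k[1]]-P[k[0]];print(k,np.degrees(np.arctan2(v[1],v[0])))
yaw=np.radians(103.05)
u=np.array([np.cos(yaw),np.sin(yaw)]);v=np.array([-u[1],u[0]])
for n,p in zip(names,P): print(n,p[:2].round(1),"along",round(p[:2]@u,1),"across",round(p[:2]@v,1))
w=d=np.array([561.8,216.5]);print(w@u,w@v)
```

```text
yaw 103.086736773765
(4, 5) -167.0592103821176
(6, 7) -166.74592021825973
(0, 2) 12.905905075683227
(1, 3) 13.327112579426979
flBL [438.3 344.6] along 236.8 across -504.8
flBR [507.7  46.5] along -69.4 across -505.0
flTL [602.8 382.3] along 236.3 across -673.5
flTR [668.3  84.5] along -68.6 across -670.2
lipL0 [612.6 317.5] along 171.0 across -668.5
lipL1 [470.  284.8] along 171.3 across -522.2
lipR0 [654.9 124.7] along -26.4 across -666.1
lipR1 [515.1  91.7] along -26.9 across -522.5
scL0 [586.4 365.1] along 223.3 across -653.7
scL1 [478.6 340. ] along 223.1 across -543.0
scR0 [649.1  93.3] along -55.7 across -653.4
scR1 [541.3  68.4] along -55.6 across -542.8
84.05338655190995 -596.1765830768222
```

Emit:
servo_tool(series=[[0.7, 0, -1, 0, 0, 0], [1.4, 0, -2, 0, 0, 0], [2.1, 0, -3, 0, 0, 0], [2.8, 0, -4, 0, 0, 0], [3.5, 0, -5, 0, 0, 0], [4.2, 0, -5.7, 0, 0, 0], [4.5, 0, -6.2, 0, 0, 0], [4.5, 0, -6.5, 0, 0, 0], [4.5, 0, -6.5, 0, 0, 0], [4.5, 0, -6.5, 0, 0, 0]])

```text
clock: 2.8
eef_pos: [509.0, 207.2, 279.7]
eef_rot: [3.142, 0.0, 0.236]
wrist_force: [0.0, 0.0, 0.2]
finger_gap: 93.6
```

Run:
```python
from cell import *; from h import *
s=read_state();c=camera("wrist");print(s["eef_pos"],s["eef_rot"],s["qd"].round(3))
np.save("w3.npy",dict(c=c,s=s),allow_pickle=True)
im=c["pixels"][:,:,::-1]
cv2.imwrite("pics/w3.png",cv2.resize(im[0:240,130:500],None,fx=2.1,fy=2.1,interpolation=cv2.INTER_CUBIC))
```

```text
[509.01686753 207.15253596 279.74890885] [3.14155764e+00 4.04595662e-04 2.36327443e-01] [-0.003  0.001  0.005 -0.001 -0.     0.006]
```

View pics/w3.png

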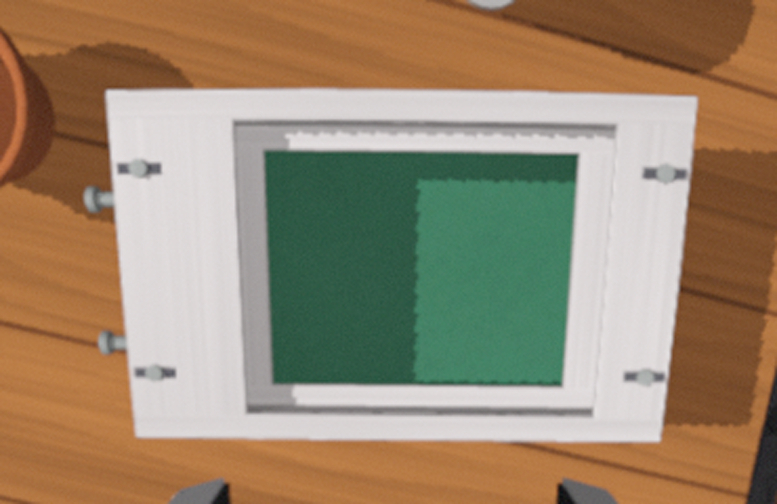

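Run:
```python
from h import *
d=np.load("w3.npy",allow_pickle=True).item();c,s=d["c"],d["s"];T=wristT(c,s)
q=lambda l:(np.array(l,float)+.5)/2.1+[130-.5,-.5]
F=toplane(c,q([[107,90],[697,97],[660,441],[135,437]]),89,T)[:,:2]
O=toplane(c,q([[234,121],[617,125],[593,417],[247,413]]),89,T)[:,:2]
S=toplane(c,q([[138,168],[155,372],[666,174],[645,377]]),90,T)[:,:2]
for X in(F,O):
    r=cv2.minAreaRect(X.astype(np.float32));print(r,X.mean(0))
yaw=np.radians(103.1)
u=np.array([np.cos(yaw),np.sin(yaw)]);v=np.array([-u[1],u[0]])
for X in(F,O,S):
    print((X@u).round(1),(X@v).round(1),(X@u).mean(),(X@v).mean())
for a,b in((F[0],F[1]),(F[3],F[2]),(O[0],O[1]),(O[3],O[2])): print(np.degrees(np.arctan2(*(a-b)[::-1])))
```

```text
((563.4688720703125, 217.4849853515625), (187.71810913085938, 307.04498291015625), 13.114276885986328) [563.33114059 217.11385359]
((565.6546630859375, 204.79066467285156), (157.7115020751953, 199.38670349121094), 13.118734359741211) [565.86743521 204.77473736]
[236.3 -69.3 -69.4 237.6] [-691.9 -691.1 -504.3 -504.2] 83.78393602888886 -597.8801313315246
[170.6 -28.3 -28.5 170.9] [-676.2 -676.2 -518.5 -519.3] 71.19107886995845 -597.5537445158186
[222.5 222.  -56.2 -56. ] [-653.  -543.2 -652.3 -542.6] 83.06887821016065 -597.7956145162091
102.95047168651372
103.11427296803487
103.11873223325118
102.88470498233883
```

Run:
```python
from cell import *; from h import *
T=now(read_state()); print(delta(T,M([465,-188.5,180],[np.pi,0,np.radians(9.5)])))
```

```text
[-13.521, 37.433, 9.976, 0.0, 0.001, 0.07]
```

Emit:
servo_tool(series=[[-0.4, 1, 0.2, 0, 0, 0], [-1.4, 4, 1, 0, 0, 0], [-2.9, 8, 2, 0, 0, 0.01], [-4.3, 12, 3.2, 0, 0, 0.02], [-5.8, 16, 4.3, 0, 0, 0.03], [-7.2, 20, 5.3, 0, 0, 0.04], [-8.7, 24, 6.4, 0, 0, 0.05], [-10.1, 28, 7.5, 0, 0, 0.06], [-11.6, 32, 8.5, 0, 0, 0.07], [-12.6, 35, 9.3, 0, 0, 0.07]])

```text
clock: 3.68
eef_pos: [467.5, -158.5, 188.1]
eef_rot: [3.141, -0.0, 0.164]
wrist_force: [0.7, 0.1, 0.5]
finger_gap: 93.8
```

Emit:
servo_tool(series=[[-0.7, 1.8, 0.5, 0, 0, 0], [-0.9, 2.4, 0.7, 0, 0, 0], [-0.9, 2.4, 0.7, 0, 0, 0], [-0.9, 2.4, 0.7, 0, 0, 0], [-0.9, 2.4, 0.7, 0, 0, 0], [-0.9, 2.4, 0.7, 0, 0, 0], [-0.9, 2.4, 0.7, 0, 0, 0], [-0.9, 2.4, 0.7, 0, 0, 0], [-0.9, 2.4, 0.7, 0, 0, 0], [-0.9, 2.4, 0.7, 0, 0, 0]])

```text
clock: 4.52
eef_pos: [464.1, -181.2, 181.7]
eef_rot: [3.142, -0.0, 0.165]
wrist_force: [0.3, 0.4, 0.6]
finger_gap: 93.9
```

Run:
```python
from cell import *; from h import *
s=read_state();c=camera("wrist");print(s["eef_pos"],s["eef_rot"],s["qd"].round(3),s["joints"])
np.save("w4.npy",dict(c=c,s=s),allow_pickle=True)
im=c["pixels"][:,:,::-1]
cv2.imwrite("pics/w4.png",cv2.resize(im[20:260,130:500],None,fx=2.1,fy=2.1,interpolation=cv2.INTER_CUBIC))
```

```text
[ 464.0966845  -181.19245182  181.72206279] [ 3.14151188e+00 -1.22905579e-04  1.65238651e-01] [-0.004 -0.001 -0.    -0.001 -0.    -0.001] [-4.45751370e-01  2.06274818e-01  1.69536976e+00  4.59818873e-06
  1.23980107e+00  9.59804816e-01]
```

View pics/w4.png

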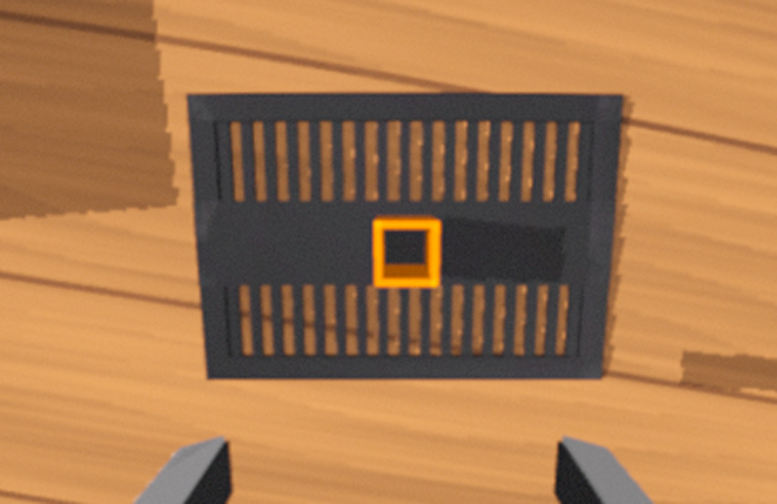

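Run:
```python
from cell import read_state
from h import *
d=np.load("w4.npy",allow_pickle=True).item();c,s=d["c"],d["s"];T=wristT(c,s)
q=lambda l:(np.array(l,float)+.5)/2.1+[130-.5,20-.5]
t=toplane(c,q([[373,216],[441,216],[440,287],[374,287]]),66,T)[:,:2]
p=toplane(c,q([[188,95],[623,95],[601,378],[208,379]]),6,T)[:,:2]
for X in(t,p): print(cv2.minAreaRect(X.astype(np.float32)),X.mean(0))
for a,b in((p[0],p[1]),(p[3],p[2]),(t[0],t[1])): print(np.degrees(np.arctan2(*(a-b)[::-1])))
ctr=t.mean(0)*.5+p.mean(0)*.5
print(ctr)
T=now(read_state())
for z in(80,32): print(delta(T,M([*ctr,z],[np.pi,0,np.radians(9.5)])))
```

```text
((515.8427124023438, -177.99090576171875), (30.810199737548828, 29.306612014770508), 9.672210693359375) [ 515.8485503  -178.01910555]
((515.1029663085938, -178.33953857421875), (147.8666534423828, 217.96890258789062), 9.526907920837402) [ 515.21526407 -178.31299289]
99.52690822464895
99.6480917660635
99.51634729922105
[ 515.53190719 -178.16604922]
[5.129, 0.537, 10.168, 0.0, -0.0, -0.001]
[5.129, 0.537, 14.968, 0.0, -0.0, -0.001]
```

Emit:
servo_tool(series=[[0.8, 0.1, 0.5, 0, 0, 0], [2.5, 0.3, 2, 0, 0, 0], [4.2, 0.5, 4.5, 0, 0, 0], [5.1, 0.54, 7.5, 0, 0, 0], [5.1, 0.54, 10, 0, 0, 0], [5.1, 0.54, 12, 0, 0, 0], [5.1, 0.54, 13.5, 0, 0, 0], [5.1, 0.54, 14.5, 0, 0, 0], [5.1, 0.54, 14.95, 0, 0, 0], [5.1, 0.54, 14.95, 0, 0, 0]])

```text
clock: 5.4
eef_pos: [515.1, -178.3, 31.4]
eef_rot: [-3.141, 0.001, 0.165]
wrist_force: [0.3, 0.6, -0.6]
finger_gap: 94.5
```

Emit:
servo_tool(series=[[0, 0, 0, 0, 0, 0], [0, 0, 0, 0, 0, 0], [0, 0, 0, 0, 0, 0], [0, 0, 0, 0, 0, 0], [0, 0, 0, 0, 0, 0], [0, 0, 0, 0, 0, 0], [0, 0, 0, 0, 0, 0], [0, 0, 0, 0, 0, 0], [0, 0, 0, 0, 0, 0], [0, 0, 0, 0, 0, 0]], gripper=2.4, grip_force=35)

```text
clock: 6.23
eef_pos: [515.2, -178.4, 32.1]
eef_rot: [3.142, 0.0, 0.165]
wrist_force: [-0.1, 0.1, -0.4]
finger_gap: 30.6
```

Run:
```python
from cell import *
s=read_state();print(s)
```

```text
{'clock': 6.2333, 'joints': array([-4.00510976e-01,  4.96215969e-01,  1.68922252e+00, -4.52058846e-05,
        9.56202107e-01,  1.00550285e+00]), 'qd': array([-2.88580803e-04,  5.19233004e-06, -4.53245350e-04,  3.76511206e-04,
        1.41106822e-03,  5.25886379e-04]), 'effort': array([-7.39612315e-04, -5.74018407e+01, -2.85794020e+01,  4.36484464e-02,
       -5.32997644e-02,  2.29945372e-04]), 'eef_pos': array([ 515.1799483 , -178.39043721,   32.1298165 ]), 'eef_rot': array([3.14158715e+00, 6.02687937e-05, 1.64808572e-01]), 'wrist_force': array([-0.10614267,  0.08266609, -0.35391486]), 'moment': array([-0.0545572 ,  0.13790816,  0.03047193]), 'finger_gap': 30.633887025362576}
```

Emit:
servo_tool(series=[[0, 0, 0, 0, 0, 0], [0, 0, 0, 0, 0, 0], [0, 0, 0, 0, 0, 0], [0, 0, 0, 0, 0, 0], [0, 0, -0.1, 0, 0, 0], [0, 0, -0.5, 0, 0, 0], [0, 0, -1.5, 0, 0, 0], [0, 0, -3, 0, 0, 0], [0, 0, -4, 0, 0, 0], [0, 0, -4, 0, 0, 0]])

```text
clock: 7.07
eef_pos: [516.3, -178.8, 74.8]
eef_rot: [3.139, -0.003, 0.165]
wrist_force: [-0.3, 0.4, -2.7]
finger_gap: 27.9
```

Run:
```python
from cell import *; from h import *
s=read_state();print(s["finger_gap"],s["wrist_force"],s["moment"],s["eef_pos"],s["eef_rot"])
c=camera("wrist");cv2.imwrite("pics/w5.png",c["pixels"][:,:,::-1])
```

```text
27.91814399170325 [-0.28831394  0.4121276  -2.74600597] [ 0.00268893  0.09551173 -0.00113396] [ 516.32360933 -178.83128967   74.82833906] [ 3.13947826 -0.0033388   0.16483057]
```

View pics/w5.png

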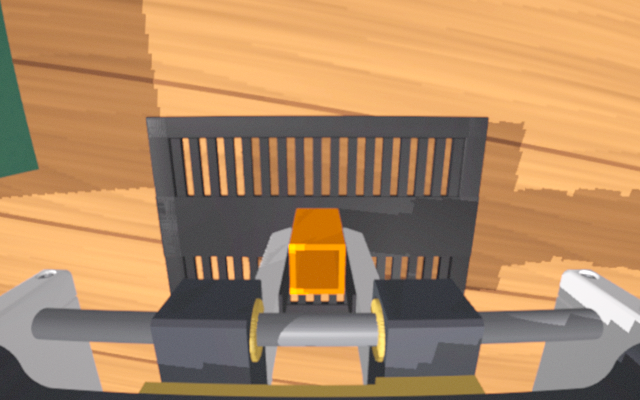

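```bash
cat >> h.py <<'E'
YAW=np.radians(103.05); O0=np.array([565.8,204.8])
U=np.array([np.cos(YAW),np.sin(YAW),0]);V=np.array([-U[1],U[0],0])
H=32.1 # underside below TCP
def pose(xe,ze,th,y=0.,dx=0.):
    """plate: sprung-end bottom edge at (xe,ze) in frame F, tilt th, centre offset y"""
    Rt=R.from_rotvec(V*th).as_matrix()
    R0=R.from_euler('xyz',[np.pi,0,YAW-np.pi/2]).as_matrix()
    Rr=Rt@R0
    pc=np.r_[O0,0]+U*(xe-110*np.cos(th))+V*y+np.array([0,0,ze+110*np.sin(th)])
    T=np.eye(4);T[:3,:3]=Rr;T[:3,3]=pc-Rr[:,2]*H;return T
def where(s):
    """current plate estimate from measured tool"""
    T=now(s);pc=T[:3,3]+T[:3,2]*H;up=-T[:3,2];ax=-T[:3,1]
    e=pc+ax*110;th=np.arcsin(-ax[2])
    q=np.r_[O0,0]
    return dict(xe=round((e-q)@U,2),ze=round(e[2],2),th=round(th,4),y=round((pc-q)@V,2),yawerr=round(np.arctan2(ax@V,ax@U),4), far=np.round((pc-ax*110)[2],1),f=s["wrist_force"].round(2).tolist(),fu=round(s["wrist_force"]@U,2),fv=round(s["wrist_force"]@V,2),m=round(s["moment"]@V,3),gap=round(s["finger_gap"],2),t=s["clock"])
E
python3 - <<'E'
from cell import *; from h import *
s=read_state();print(s["eef_pos"],s["finger_gap"]);T=now(s)
T[2,3]+=100; W=pose(88,115,0.2); print(W[:3,3],delta(T,W)); print(where(s))
c=camera("top")
print(toplane(c,[[250,166],[170,212],[338,156]],0)[:,:2].round(0))
for p in([565,205,200],):
  pass
E
```

```text
[ 515.78540945 -178.63721459   73.44576896] 28.00149303831598
[568.8325196  191.71681435 168.31376354] [11.308, -35.664, 0.489, -0.199, 0.004, -0.063]
{'xe': np.float64(-252.51), 'ze': np.float64(41.2), 'th': np.float64(0.0013), 'y': np.float64(135.24), 'yawerr': np.float64(-0.063), 'far': np.float64(41.5), 'f': [-0.58, 0.22, -2.94], 'fu': np.float64(0.34), 'fv': np.float64(0.52), 'm': np.float64(-0.053), 'gap': 28.0, 't': 7.1167}
[[ 770.  216.]
 [ 602.  507.]
 [ 804. -111.]]
```

Emit:
servo_tool(series=[[0, 0, -0.5, 0, 0, 0], [0, 0, -1.5, 0, 0, 0], [0, 0, -3, 0, 0, 0], [0, 0, -4.5, 0, 0, 0], [0, 0, -6, 0, 0, 0], [0, 0, -7.5, 0, 0, 0], [0, 0, -9, 0, 0, 0], [0, 0, -9.8, 0, 0, 0], [0, 0, -10, 0, 0, 0], [0, 0, -10, 0, 0, 0]], grip_force=55)

```text
clock: 8.0
eef_pos: [515.2, -178.4, 172.4]
eef_rot: [3.141, -0.0, 0.165]
wrist_force: [0.6, -0.2, -3.2]
finger_gap: 27.6
```

Run:
```python
from cell import *; from h import *
s=read_state();T=now(s);print(where(s))
print(delta(T,pose(88,120,0.2)))
```

```text
{'xe': np.float64(-252.11), 'ze': np.float64(140.24), 'th': np.float64(0.0003), 'y': np.float64(135.77), 'yawerr': np.float64(-0.063), 'far': np.float64(140.3), 'f': [0.62, -0.21, -3.16], 'fu': np.float64(-0.35), 'fv': np.float64(-0.56), 'm': np.float64(-0.042), 'gap': 27.59, 't': 8.0}
[11.359, -35.631, -0.1, -0.2, 0.006, -0.063]
```

Emit:
servo_tool(series=[[0.2, -0.6, 0, 0, 0, 0], [0.6, -2, 0, -0.01, 0, -0.003], [1.3, -4, 0, -0.02, 0, -0.007], [1.9, -6, 0, -0.03, 0, -0.01], [2.5, -8, 0, -0.04, 0, -0.014], [3.2, -10, -0.02, -0.06, 0, -0.018], [3.8, -12, -0.03, -0.07, 0.002, -0.021], [4.5, -14, -0.04, -0.08, 0.002, -0.025], [5.1, -16, -0.05, -0.09, 0.003, -0.028], [5.7, -18, -0.05, -0.1, 0.003, -0.032]])

```text
clock: 8.83
eef_pos: [541.5, 10.0, 171.6]
eef_rot: [3.042, 0.0, 0.197]
wrist_force: [-0.5, 0.2, -2.8]
finger_gap: 27.8
```

Run:
```python
from cell import *; from h import *
s=read_state();T=now(s);print(where(s))
print(delta(T,pose(88,120,0.2)))
```

```text
{'xe': np.float64(-78.04), 'ze': np.float64(128.7), 'th': np.float64(0.1001), 'y': np.float64(67.79), 'yawerr': np.float64(-0.0306), 'far': np.float64(150.7), 'f': [-0.46, 0.17, -2.79], 'fu': np.float64(0.27), 'fv': np.float64(0.41), 'm': np.float64(-0.174), 'gap': 27.75, 't': 8.8333}
[6.244, -17.176, -1.894, -0.1, 0.005, -0.03]
```

Emit:
servo_tool(series=[[0.6, -1.8, -0.18, -0.01, 0, -0.003], [1.3, -3.6, -0.38, -0.02, 0, -0.006], [1.9, -5.2, -0.58, -0.03, 0.001, -0.01], [2.5, -7, -0.78, -0.04, 0.002, -0.013], [3.2, -8.8, -0.98, -0.05, 0.002, -0.016], [3.9, -10.6, -1.18, -0.06, 0.003, -0.02], [4.5, -12.4, -1.38, -0.07, 0.004, -0.023], [5.1, -14, -1.58, -0.085, 0.004, -0.026], [5.6, -15.5, -1.75, -0.1, 0.005, -0.03], [5.8, -16, -1.8, -0.1, 0.005, -0.03]])

```text
clock: 9.67
eef_pos: [566.6, 180.2, 173.3]
eef_rot: [2.941, -0.0, 0.23]
wrist_force: [-0.1, -0.1, -3.2]
finger_gap: 27.4
```

Run:
```python
from cell import *; from h import *
s=read_state();c=camera("wrist");s=read_state();T=now(s);print(where(s),s["qd"].round(2))
print(delta(T,pose(88,100,0.2)))
cv2.imwrite("pics/w6.png",c["pixels"][:,:,::-1])
```

```text
{'xe': np.float64(77.06), 'ze': np.float64(120.07), 'th': np.float64(0.1997), 'y': np.float64(4.7), 'yawerr': np.float64(0.0018), 'far': np.float64(163.7), 'f': [-0.51, 0.19, -2.74], 'fu': np.float64(0.3), 'fv': np.float64(0.45), 'm': np.float64(-0.347), 'gap': 27.19, 't': 9.7167} [-0.04 -0.02  0.03  0.   -0.01 -0.03]
[0.473, -1.471, 1.747, -0.0, -0.0, 0.002]
```

View pics/w6.png

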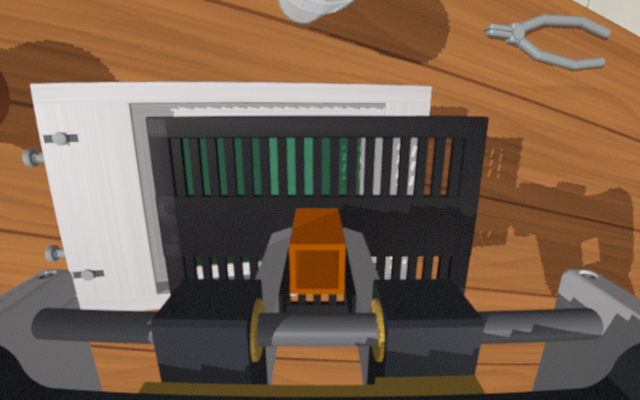

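Emit:
servo_tool(series=[[0.1, -0.3, 0.4, 0, 0, 0], [0.2, -0.6, 0.7, 0, 0, 0], [0.3, -0.9, 1, 0, 0, 0], [0.4, -1.2, 1.3, 0, 0, 0.001], [0.47, -1.45, 1.6, 0, 0, 0.002], [0.47, -1.47, 1.75, 0, 0, 0.002], [0.47, -1.47, 1.75, 0, 0, 0.002], [0.47, -1.47, 1.75, 0, 0, 0.002], [0.47, -1.47, 1.75, 0, 0, 0.002], [0.47, -1.47, 1.75, 0, 0, 0.002]])

```text
clock: 10.55
eef_pos: [569.5, 189.4, 154.8]
eef_rot: [2.942, -0.003, 0.225]
wrist_force: [-0.7, 0.1, -3.5]
finger_gap: 27.4
```

Run:
```python
from cell import *; from h import *
s=read_state();c=camera("wrist");c2=camera("scene");s=read_state();T=now(s);print(where(s),s["qd"].round(2))
print(delta(T,pose(88,85,0.2)),delta(T,pose(88,71,0.2)))
im=np.vstack([c["pixels"][50:310,100:520],cv2.resize(c2["pixels"][130:260,300:510],(420,260),interpolation=2)])
cv2.imwrite("pics/w7.png",im[:,:,::-1])
```

```text
{'xe': np.float64(85.64), 'ze': np.float64(101.46), 'th': np.float64(0.2), 'y': np.float64(-0.17), 'yawerr': np.float64(-0.003), 'far': np.float64(145.2), 'f': [-0.35, -0.18, -3.36], 'fu': np.float64(-0.1), 'fv': np.float64(0.38), 'm': np.float64(-0.22), 'gap': 27.66, 't': 10.65} [ 0.  0.  0.  0.  0. -0.]
[-0.015, -0.558, 1.567, 0.0, -0.002, -0.003] [-0.019, -0.837, 2.939, 0.0, -0.002, -0.003]
```

View pics/w7.png

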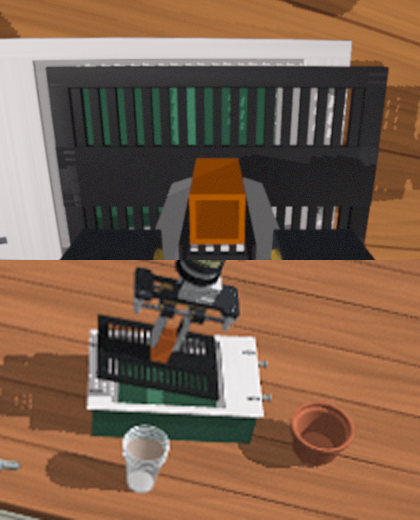

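Emit:
servo_tool(series=[[0, -0.05, 0.2, 0, 0, -0.003], [0, -0.1, 0.4, 0, -0.002, -0.003], [0, -0.2, 0.6, 0, -0.002, -0.003], [0, -0.25, 0.8, 0, -0.002, -0.003], [0, -0.35, 1.0, 0, -0.002, -0.003], [0, -0.4, 1.2, 0, -0.002, -0.003], [0, -0.5, 1.4, 0, -0.002, -0.003], [0, -0.55, 1.55, 0, -0.002, -0.003], [0, -0.55, 1.55, 0, -0.002, -0.003], [0, -0.55, 1.55, 0, -0.002, -0.003]])

```text
clock: 11.48
eef_pos: [568.9, 191.7, 138.2]
eef_rot: [2.941, 0.0, 0.228]
wrist_force: [-0.2, -0.1, -3.2]
finger_gap: 27.4
```

Run:
```python
from cell import *; from h import *
s=read_state();c=camera("wrist");s=read_state();T=now(s);print(where(s))
print(delta(T,pose(88,71,0.2)))
im=c["pixels"][50:310,20:520]
cv2.imwrite("pics/w8.png",cv2.resize(im[:,:,::-1],None,fx=1.6,fy=1.6))
```

```text
{'xe': np.float64(87.99), 'ze': np.float64(85.08), 'th': np.float64(0.2001), 'y': np.float64(-0.16), 'yawerr': np.float64(0.0001), 'far': np.float64(128.8), 'f': [-0.17, 0.77, -3.42], 'fu': np.float64(0.79), 'fv': np.float64(-0.01), 'm': np.float64(-0.255), 'gap': 27.89, 't': 11.5333}
[-0.017, -0.28, 1.38, 0.0, 0.0, 0.0]
```

View pics/w8.png

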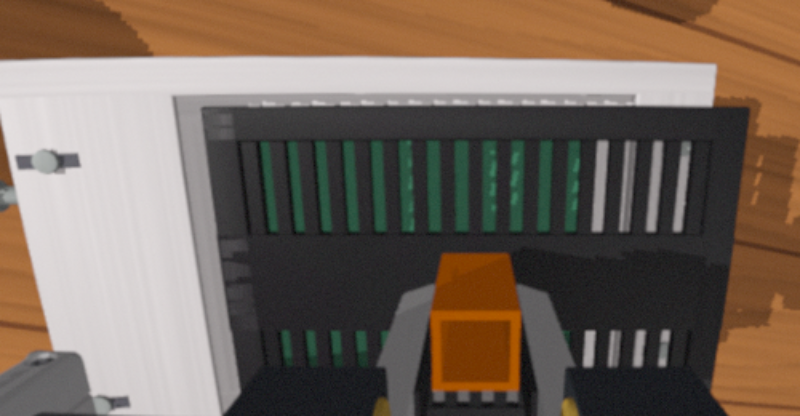

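Emit:
servo_tool(series=[[0.03, -0.03, 0.15, 0, 0, 0], [0.06, -0.06, 0.3, 0, 0, 0], [0.1, -0.1, 0.45, 0, 0, 0], [0.1, -0.12, 0.6, 0, 0, 0], [0.1, -0.15, 0.75, 0, 0, 0], [0.1, -0.18, 0.9, 0, 0, 0], [0.1, -0.2, 1.0, 0, 0, 0], [0.1, -0.23, 1.1, 0, 0, 0], [0.1, -0.24, 1.18, 0, 0, 0], [0.1, -0.24, 1.18, 0, 0, 0]])

```text
clock: 12.37
eef_pos: [569.9, 191.9, 126.1]
eef_rot: [2.941, 0.001, 0.228]
wrist_force: [-0.4, 0.3, -3.2]
finger_gap: 27.5
```

Run:
```python
from cell import *; from h import *
s=read_state();c=camera("wrist");s=read_state();T=now(s);print(where(s))
for p in ((88,70,.2),(98,70,.2),(108,70,.2)): print(delta(T,pose(*p,y=-1)))
im=c["pixels"][50:310,20:520]
cv2.imwrite("pics/w9.png",cv2.resize(im[:,:,::-1],None,fx=1.6,fy=1.6))
```

```text
{'xe': np.float64(88.0), 'ze': np.float64(72.88), 'th': np.float64(0.2001), 'y': np.float64(-1.06), 'yawerr': np.float64(0.0002), 'far': np.float64(116.6), 'f': [0.34, 0.56, -3.68], 'fu': np.float64(0.47), 'fv': np.float64(-0.46), 'm': np.float64(-0.198), 'gap': 27.34, 't': 12.4167}
[-0.008, -0.057, 0.283, 0.0, 0.0, 0.0]
[-0.007, -1.037, 0.084, 0.0, 0.0, 0.0]
[-0.007, -2.017, -0.114, 0.0, 0.0, 0.0]
```

View pics/w9.png

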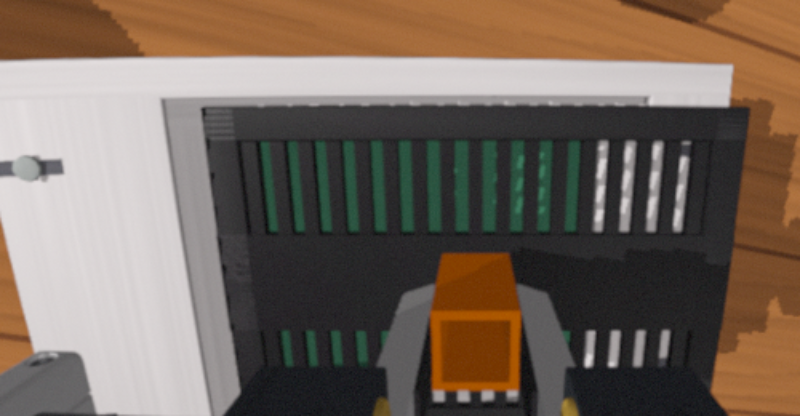

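Emit:
servo_tool(series=[[0, -0.1, 0.25, 0, 0, 0], [0, -0.25, 0.23, 0, 0, 0], [0, -0.4, 0.21, 0, 0, 0], [0, -0.55, 0.18, 0, 0, 0], [0, -0.7, 0.15, 0, 0, 0], [0, -0.85, 0.12, 0, 0, 0], [0, -1.0, 0.09, 0, 0, 0], [0, -1.15, 0.06, 0, 0, 0], [0, -1.3, 0.03, 0, 0, 0], [0, -1.45, 0, 0, 0, 0]])

```text
clock: 13.25
eef_pos: [566.7, 206.0, 123.4]
eef_rot: [2.941, 0.0, 0.228]
wrist_force: [-0.2, 0.1, -3.0]
finger_gap: 27.6
```

Run:
```python
from cell import *; from h import *
s=read_state();print(where(s))
```

```text
{'xe': np.float64(102.37), 'ze': np.float64(70.05), 'th': np.float64(0.2001), 'y': np.float64(-1.1), 'yawerr': np.float64(0.0002), 'far': np.float64(113.8), 'f': [-0.23, 0.12, -3.02], 'fu': np.float64(0.17), 'fv': np.float64(0.19), 'm': np.float64(-0.229), 'gap': 27.64, 't': 13.25}
```

Emit:
servo_tool(series=[[0, -0.05, -0.01, 0, 0, 0], [0, -0.1, -0.02, 0, 0, 0], [0, -0.15, -0.03, 0, 0, 0], [0, -0.2, -0.04, 0, 0, 0], [0, -0.25, -0.05, 0, 0, 0], [0, -0.3, -0.06, 0, 0, 0], [0, -0.35, -0.07, 0, 0, 0], [0, -0.4, -0.08, 0, 0, 0], [0, -0.4, -0.08, 0, 0, 0], [0, -0.4, -0.08, 0, 0, 0]])

```text
clock: 14.08
eef_pos: [565.8, 209.7, 123.4]
eef_rot: [2.941, 0.0, 0.228]
wrist_force: [0.9, -1.6, -3.0]
finger_gap: 27.9
```

Emit:
servo_tool(series=[[0, -0.05, -0.01, 0, 0, 0], [0, -0.1, -0.02, 0, 0, 0], [0, -0.1, -0.02, 0, 0, 0], [0, -0.1, -0.02, 0, 0, 0], [0, -0.1, -0.02, 0, 0, 0], [0, -0.1, -0.02, 0, 0, 0], [0, -0.1, -0.02, 0, 0, 0], [0, -0.1, -0.02, 0, 0, 0], [0, -0.1, -0.02, 0, 0, 0], [0, -0.1, -0.02, 0, 0, 0]])

```text
clock: 14.92
eef_pos: [565.7, 210.3, 123.5]
eef_rot: [2.941, 0.0, 0.228]
wrist_force: [0.7, -5.0, -1.2]
finger_gap: 27.5
```

Run:
```python
from cell import *; from h import *
s=read_state();print(where(s))
```

```text
{'xe': np.float64(106.78), 'ze': np.float64(70.08), 'th': np.float64(0.2009), 'y': np.float64(-1.11), 'yawerr': np.float64(-0.0), 'far': np.float64(114.0), 'f': [0.68, -5.0, -1.17], 'fu': np.float64(-5.03), 'fv': np.float64(0.46), 'm': np.float64(0.919), 'gap': 27.54, 't': 14.9167}
```

Emit:
servo_tool(series=[[0, -0.06, -0.01, 0, 0, 0], [0, -0.12, -0.02, 0, 0, 0], [0, -0.18, -0.04, 0, 0, 0], [0, -0.24, -0.05, 0, 0, 0], [0, -0.3, -0.06, 0, 0, 0], [0, -0.36, -0.07, 0, 0, 0], [0, -0.42, -0.08, 0, 0, 0], [0, -0.49, -0.1, 0, 0, 0], [0, -0.49, -0.1, 0, 0, 0], [0, -0.49, -0.1, 0, 0, 0]])

```text
clock: 15.75
eef_pos: [564.6, 215.0, 123.5]
eef_rot: [2.94, 0.0, 0.228]
wrist_force: [1.0, -6.1, -0.9]
finger_gap: 27.5
```

Run:
```python
from cell import *; from h import *
s=read_state();print(where(s));c=camera("wrist")
im=c["pixels"][50:310,20:520]
cv2.imwrite("pics/w10.png",cv2.resize(im[:,:,::-1],None,fx=1.6,fy=1.6))
s=read_state();print(where(s))
```

```text
{'xe': np.float64(111.56), 'ze': np.float64(70.09), 'th': np.float64(0.2013), 'y': np.float64(-1.13), 'yawerr': np.float64(-0.0001), 'far': np.float64(114.1), 'f': [0.96, -6.09, -0.89], 'fu': np.float64(-6.15), 'fv': np.float64(0.43), 'm': np.float64(1.261), 'gap': 27.55, 't': 15.75}
{'xe': np.float64(111.54), 'ze': np.float64(70.09), 'th': np.float64(0.2013), 'y': np.float64(-1.12), 'yawerr': np.float64(-0.0001), 'far': np.float64(114.1), 'f': [0.71, -6.24, -0.51], 'fu': np.float64(-6.24), 'fv': np.float64(0.71), 'm': np.float64(1.223), 'gap': 27.91, 't': 15.8}
```

View pics/w10.png

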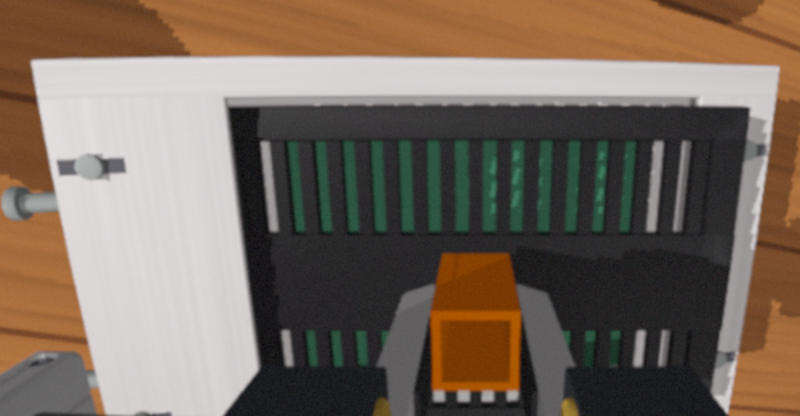

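Emit:
servo_tool(series=[[0, -0.06, -0.01, 0, 0, 0], [0, -0.12, -0.02, 0, 0, 0], [0, -0.18, -0.04, 0, 0, 0], [0, -0.24, -0.05, 0, 0, 0], [0, -0.3, -0.06, 0, 0, 0], [0, -0.36, -0.07, 0, 0, 0], [0, -0.42, -0.08, 0, 0, 0], [0, -0.49, -0.1, 0, 0, 0], [0, -0.49, -0.1, 0, 0, 0], [0, -0.49, -0.1, 0, 0, 0]])

```text
clock: 16.63
eef_pos: [563.5, 219.6, 123.6]
eef_rot: [2.94, 0.0, 0.228]
wrist_force: [1.0, -8.9, -0.1]
finger_gap: 27.3
```

Emit:
servo_tool(series=[[0, -0.04, -0.01, 0, 0, 0], [0, -0.08, -0.02, 0, 0, 0], [0, -0.12, -0.03, 0, 0, 0], [0, -0.16, -0.03, 0, 0, 0], [0, -0.2, -0.04, 0, 0, 0], [0, -0.24, -0.05, 0, 0, 0], [0, -0.26, -0.05, 0, 0, 0], [0, -0.26, -0.05, 0, 0, 0], [0, -0.26, -0.05, 0, 0, 0], [0, -0.26, -0.05, 0, 0, 0]])

```text
clock: 17.47
eef_pos: [563.0, 222.1, 123.6]
eef_rot: [2.94, 0.0, 0.227]
wrist_force: [1.7, -8.7, -0.6]
finger_gap: 27.7
```

Run:
```python
from cell import *; from h import *
s=read_state();print(where(s));T=now(s)
for a in [(119.6,69.5,.16),(119.8,69.5,.12),(120.0,69.3,.1)]:print(delta(T,pose(*a,y=-1.1)))
```

```text
{'xe': np.float64(118.78), 'ze': np.float64(70.08), 'th': np.float64(0.2019), 'y': np.float64(-1.12), 'yawerr': np.float64(-0.0002), 'far': np.float64(114.2), 'f': [1.71, -8.74, -0.58], 'fu': np.float64(-8.9), 'fv': np.float64(0.3), 'm': np.float64(1.709), 'gap': 27.7, 't': 17.4667}
[-0.004, 0.033, 0.504, 0.042, 0.001, -0.0]
[-0.003, 0.114, 0.947, 0.082, 0.001, -0.0]
[-0.003, 0.134, 1.188, 0.102, 0.001, -0.0]
```

Emit:
servo_tool(series=[[0, 0.01, 0.12, 0.01, 0, 0], [0, 0.02, 0.24, 0.02, 0, 0], [0, 0.03, 0.36, 0.03, 0, 0], [0, 0.033, 0.5, 0.042, 0, 0], [0, 0.05, 0.61, 0.052, 0, 0], [0, 0.07, 0.72, 0.062, 0, 0], [0, 0.09, 0.83, 0.072, 0, 0], [0, 0.114, 0.94, 0.082, 0, 0], [0, 0.114, 0.94, 0.082, 0, 0], [0, 0.114, 0.94, 0.082, 0, 0]])

```text
clock: 18.3
eef_pos: [563.8, 219.1, 114.9]
eef_rot: [3.022, 0.0, 0.227]
wrist_force: [-0.3, -9.0, 2.1]
finger_gap: 27.7
```

Run:
```python
from cell import *; from h import *
s=read_state();c=camera("wrist")
im=c["pixels"][50:310,20:520]
np.save("w11.npy",dict(c=c,s=s),allow_pickle=True)
cv2.imwrite("pics/w11.png",cv2.resize(im[:,:,::-1],None,fx=1.6,fy=1.6))
s=read_state();print(where(s));T=now(s)
for a in [(120.2,69.5,.08),(120.4,69.3,.05),(120.7,69,.03)]:print(delta(T,pose(*a,y=-1.1)))
```

```text
{'xe': np.float64(119.79), 'ze': np.float64(69.89), 'th': np.float64(0.1196), 'y': np.float64(-1.23), 'yawerr': np.float64(-0.0004), 'far': np.float64(96.1), 'f': [-0.74, -8.89, 2.01], 'fu': np.float64(-8.49), 'fv': np.float64(2.73), 'm': np.float64(1.578), 'gap': 27.66, 't': 18.35}
[-0.013, 0.074, 0.472, 0.04, 0.0, -0.0]
[-0.013, 0.13, 0.824, 0.07, 0.0, -0.0]
[-0.013, 0.143, 1.075, 0.09, 0.0, -0.0]
```

View pics/w11.png

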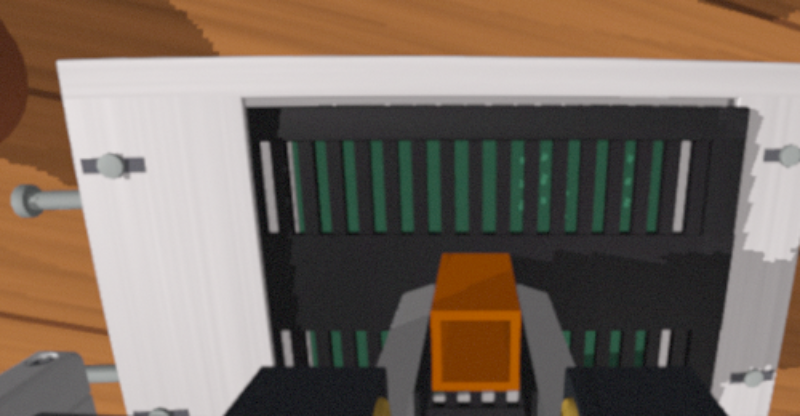

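Run:
```python
from h import *
d=np.load("w11.npy",allow_pickle=True).item();c,s=d["c"],d["s"];T=wristT(c,s)
q=lambda l:(np.array(l,float)+.5)/1.6+[20-.5,50-.5]
P=toplane(c,q([[246,100],[273,360],[735,98],[711,405]]),89,T)-np.r_[O0,0]
print((P@U).round(1),(P@V).round(1))
Q=toplane(c,q([[748,107]]),102,T)-np.r_[O0,0];print((Q@U),(Q@V))
im=c["pixels"][80:330,430:560];cv2.imwrite("pics/w11z.png",cv2.resize(im[:,:,::-1],None,fx=2.4*1.2,fy=2.4,interpolation=2))
```

```text
[  98.5   99.7  -98.3 -107.3] [-78.5  29.8 -79.4  69.2]
[-95.85601096] [-76.00428367]
```

View pics/w11z.png

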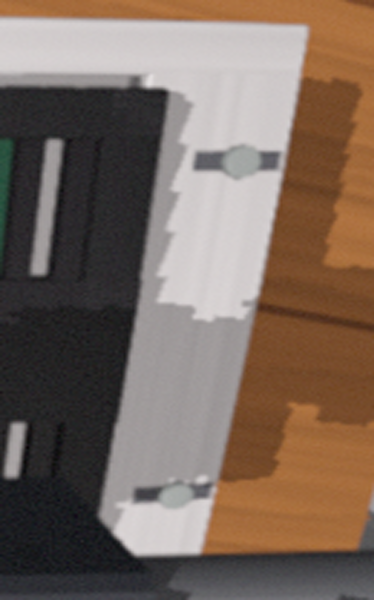

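Run:
```python
from cell import *; from h import *
s=read_state();T=now(s)
for a in [(121.0,69.6,.10),(121.2,69.5,.08),(121.3,69.4,.06)]:print(delta(T,pose(*a,y=-0.8)))
```

```text
[-0.043, -0.062, 0.231, 0.02, 0.0, -0.0]
[-0.043, -0.026, 0.46, 0.04, 0.0, -0.0]
[-0.043, 0.016, 0.692, 0.06, 0.0, -0.0]
```

Emit:
servo_tool(series=[[-0.02, -0.02, 0.05, 0.004, 0, 0], [-0.04, -0.04, 0.1, 0.008, 0, 0], [-0.04, -0.05, 0.15, 0.013, 0, 0], [-0.04, -0.06, 0.23, 0.02, 0, 0], [-0.04, -0.05, 0.3, 0.026, 0, 0], [-0.04, -0.04, 0.38, 0.033, 0, 0], [-0.04, -0.03, 0.46, 0.04, 0, 0], [-0.04, -0.03, 0.46, 0.04, 0, 0], [-0.04, -0.03, 0.46, 0.04, 0, 0], [-0.04, -0.03, 0.46, 0.04, 0, 0]])

```text
clock: 19.18
eef_pos: [563.7, 218.9, 110.5]
eef_rot: [3.062, -0.001, 0.227]
wrist_force: [1.7, -8.2, 3.1]
finger_gap: 27.6
```

Run:
```python
from cell import *; from h import *
s=read_state();c=camera("wrist");
im=c["pixels"][80:330,430:560];cv2.imwrite("pics/w12z.png",cv2.resize(im[:,:,::-1],None,fx=2.4*1.2,fy=2.4,interpolation=2))
s=read_state();print(where(s));T=now(s)
for a in [(121.3,69.4,.06),(121.3,69.2,.04),(121.3,68.8,.02)]:print(delta(T,pose(*a,y=-0.8)))
```

```text
{'xe': np.float64(121.33), 'ze': np.float64(69.74), 'th': np.float64(0.0795), 'y': np.float64(-1.12), 'yawerr': np.float64(-0.0005), 'far': np.float64(87.2), 'f': [1.57, -9.79, 2.31], 'fu': np.float64(-9.89), 'fv': np.float64(0.68), 'm': np.float64(1.551), 'gap': 27.67, 't': 19.2333}
[-0.03, 0.061, 0.25, 0.02, -0.001, -0.0]
[-0.03, 0.117, 0.492, 0.04, -0.001, -0.0]
[-0.03, 0.167, 0.755, 0.06, -0.001, -0.0]
```

View pics/w12z.png

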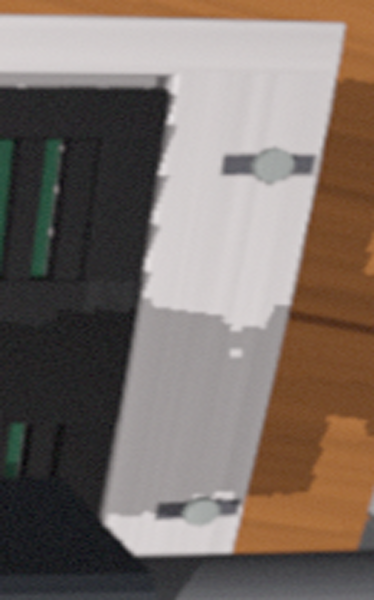

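Emit:
servo_tool(series=[[0, 0.04, 0.06, 0.005, 0, 0], [0, 0.06, 0.12, 0.01, 0, 0], [0, 0.08, 0.18, 0.015, 0, 0], [0, 0.09, 0.25, 0.02, 0, 0], [0, 0.1, 0.31, 0.025, 0, 0], [0, 0.12, 0.37, 0.03, 0, 0], [0, 0.13, 0.43, 0.035, 0, 0], [0, 0.14, 0.49, 0.04, 0, 0], [0, 0.14, 0.49, 0.04, 0, 0], [0, 0.14, 0.49, 0.04, 0, 0]])

```text
clock: 20.07
eef_pos: [564.1, 217.2, 105.7]
eef_rot: [3.102, -0.001, 0.227]
wrist_force: [1.6, -8.7, 4.3]
finger_gap: 27.7
```

Run:
```python
from cell import *; from h import *
s=read_state();c=camera("wrist");
im=c["pixels"][80:330,430:560];cv2.imwrite("pics/w13z.png",cv2.resize(im[:,:,::-1],None,fx=2.4*1.2,fy=2.4,interpolation=2))
print(where(s));s=read_state();print(where(s));T=now(s)
for a in [(121.2,69.2,.03),(121.2,68.8,.01),(121.2,68.5,.00)]:print(delta(T,pose(*a,y=-1.1)))
```

```text
{'xe': np.float64(121.1), 'ze': np.float64(69.34), 'th': np.float64(0.0394), 'y': np.float64(-1.18), 'yawerr': np.float64(-0.0005), 'far': np.float64(78.0), 'f': [1.61, -8.68, 4.33], 'fu': np.float64(-8.82), 'fv': np.float64(0.39), 'm': np.float64(1.448), 'gap': 27.69, 't': 20.0667}
{'xe': np.float64(121.12), 'ze': np.float64(69.33), 'th': np.float64(0.0394), 'y': np.float64(-1.19), 'yawerr': np.float64(-0.0005), 'far': np.float64(78.0), 'f': [1.33, -9.11, 2.72], 'fu': np.float64(-9.17), 'fv': np.float64(0.77), 'm': np.float64(1.421), 'gap': 27.8, 't': 20.1167}
[-0.006, 0.022, 0.116, 0.009, -0.001, -0.0]
[-0.006, 0.08, 0.378, 0.029, -0.001, -0.0]
[-0.006, 0.107, 0.519, 0.039, -0.001, -0.0]
```

View pics/w13z.png

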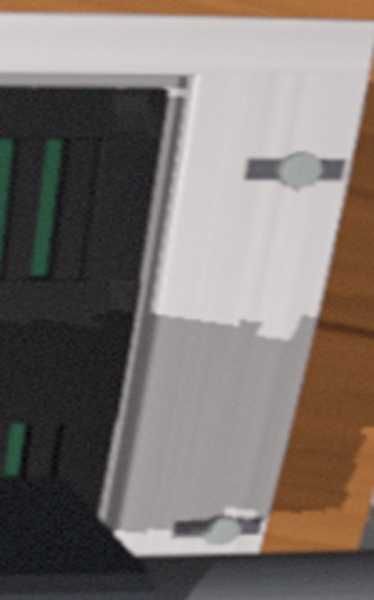

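Emit:
servo_tool(series=[[0, 0.01, 0.05, 0.004, 0, 0], [0, 0.02, 0.1, 0.008, 0, 0], [0, 0.03, 0.15, 0.012, 0, 0], [0, 0.04, 0.2, 0.016, 0, 0], [0, 0.05, 0.25, 0.02, 0, 0], [0, 0.06, 0.3, 0.024, 0, 0], [0, 0.07, 0.36, 0.029, 0, 0], [0, 0.07, 0.36, 0.029, 0, 0], [0, 0.07, 0.36, 0.029, 0, 0], [0, 0.07, 0.36, 0.029, 0, 0]])

```text
clock: 20.95
eef_pos: [564.3, 216.4, 102.2]
eef_rot: [3.131, -0.001, 0.227]
wrist_force: [0.9, -9.1, 2.7]
finger_gap: 27.7
```

Run:
```python
from cell import *; from h import *
s=read_state();c=camera("wrist");
im=c["pixels"][50:310,20:580]
cv2.imwrite("pics/w14.png",cv2.resize(im[:,:,::-1],None,fx=1.4,fy=1.4))
print(where(s));s=read_state();print(where(s));T=now(s)
```

```text
{'xe': np.float64(121.31), 'ze': np.float64(68.95), 'th': np.float64(0.0104), 'y': np.float64(-1.22), 'yawerr': np.float64(-0.0004), 'far': np.float64(71.2), 'f': [0.87, -9.07, 2.75], 'fu': np.float64(-9.04), 'fv': np.float64(1.2), 'm': np.float64(1.392), 'gap': 27.72, 't': 20.95}
{'xe': np.float64(121.34), 'ze': np.float64(68.95), 'th': np.float64(0.0104), 'y': np.float64(-1.22), 'yawerr': np.float64(-0.0004), 'far': np.float64(71.2), 'f': [1.34, -9.32, 2.86], 'fu': np.float64(-9.38), 'fv': np.float64(0.8), 'm': np.float64(1.41), 'gap': 27.6, 't': 21.0}
```

View pics/w14.png

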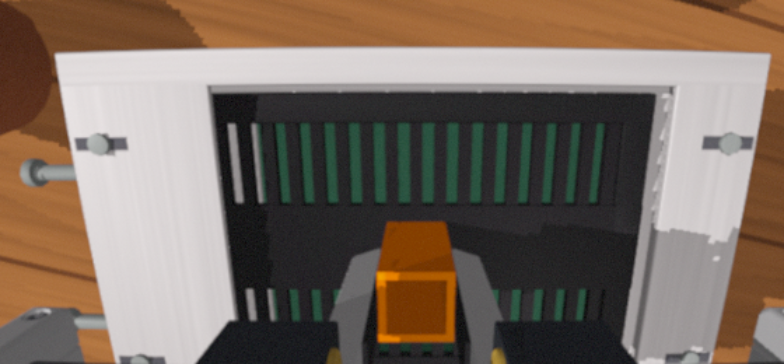

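Emit:
servo_tool(series=[[0, 0.01, 0.03, 0.002, 0, 0], [0, 0.01, 0.06, 0.004, 0, 0], [0, 0.02, 0.09, 0.006, 0, 0], [0, 0.03, 0.12, 0.008, 0, 0], [0, 0.03, 0.15, 0.01, 0, 0], [0, 0.03, 0.15, 0.01, 0, 0], [0, 0.03, 0.15, 0.01, 0, 0], [0, 0.03, 0.15, 0.01, 0, 0], [0, 0.03, 0.15, 0.01, 0, 0], [0, 0.03, 0.15, 0.01, 0, 0]])

```text
clock: 21.83
eef_pos: [564.4, 216.2, 100.7]
eef_rot: [3.141, -0.001, 0.227]
wrist_force: [1.3, -8.6, 3.4]
finger_gap: 27.5
```

Emit:
servo_tool(series=[[0, 0.05, 0, 0, 0, 0], [0, 0.1, 0, 0, 0, 0], [0, 0.15, 0, 0, 0, 0], [0, 0.2, 0, 0, 0, 0], [0, 0.25, 0, 0, 0, 0], [0, 0.3, 0, 0, 0, 0], [0, 0.35, 0, 0, 0, 0], [0, 0.4, 0, 0, 0, 0], [0, 0.4, 0, 0, 0, 0], [0, 0.4, 0, 0, 0, 0]])

```text
clock: 22.67
eef_pos: [565.3, 212.4, 100.7]
eef_rot: [3.141, -0.001, 0.227]
wrist_force: [1.3, -8.3, 2.4]
finger_gap: 28.0
```

Run:
```python
from cell import *; from h import *
s=read_state()
print(where(s))
```

```text
{'xe': np.float64(117.51), 'ze': np.float64(68.56), 'th': np.float64(0.0001), 'y': np.float64(-1.26), 'yawerr': np.float64(-0.0004), 'far': np.float64(68.6), 'f': [1.27, -8.29, 2.37], 'fu': np.float64(-8.36), 'fv': np.float64(0.63), 'm': np.float64(1.119), 'gap': 27.97, 't': 22.6667}
```

Emit:
servo_tool(series=[[0, 0.06, 0, 0, 0, 0], [0, 0.12, 0, 0, 0, 0], [0, 0.18, 0, 0, 0, 0], [0, 0.24, 0, 0, 0, 0], [0, 0.3, 0, 0, 0, 0], [0, 0.36, 0, 0, 0, 0], [0, 0.42, 0, 0, 0, 0], [0, 0.48, 0, 0, 0, 0], [0, 0.5, 0, 0, 0, 0], [0, 0.5, 0, 0, 0, 0]])

```text
clock: 23.5
eef_pos: [566.3, 207.7, 100.6]
eef_rot: [-3.141, -0.001, 0.227]
wrist_force: [1.7, -6.8, 2.0]
finger_gap: 27.9
```

Emit:
servo_tool(series=[[0, 0.03, 0.01, 0, 0, 0], [0, 0.06, 0.02, 0, 0, 0], [0, 0.09, 0.03, 0, 0, 0], [0, 0.12, 0.04, 0, 0, 0], [0, 0.15, 0.05, 0, 0, 0], [0, 0.15, 0.05, 0, 0, 0], [0, 0.15, 0.05, 0, 0, 0], [0, 0.15, 0.05, 0, 0, 0], [0, 0.15, 0.05, 0, 0, 0], [0, 0.15, 0.05, 0, 0, 0]])

```text
clock: 24.33
eef_pos: [566.7, 206.3, 100.0]
eef_rot: [-3.141, -0.001, 0.228]
wrist_force: [2.0, -6.2, 1.4]
finger_gap: 27.7
```

Run:
```python
from cell import *; from h import *
s=read_state()
print(where(s))
```

```text
{'xe': np.float64(111.31), 'ze': np.float64(67.92), 'th': np.float64(-0.0002), 'y': np.float64(-1.21), 'yawerr': np.float64(-0.0002), 'far': np.float64(67.9), 'f': [2.03, -6.19, 1.35], 'fu': np.float64(-6.49), 'fv': np.float64(-0.58), 'm': np.float64(0.983), 'gap': 27.74, 't': 24.3333}
```

Emit:
servo_tool(series=[[0, 0.02, 0, 0, 0, 0], [0, 0.04, 0, 0, 0, 0], [0, 0.06, 0, 0, 0, 0], [0, 0.06, 0, 0, 0, 0], [0, 0.06, 0, 0, 0, 0], [0, 0.06, 0, 0, 0, 0], [0, 0.06, 0, 0, 0, 0], [0, 0.06, 0, 0, 0, 0], [0, 0.06, 0, 0, 0, 0], [0, 0.06, 0, 0, 0, 0]])

```text
clock: 25.17
eef_pos: [566.8, 205.8, 100.0]
eef_rot: [-3.141, -0.001, 0.228]
wrist_force: [1.8, -7.1, 1.4]
finger_gap: 27.9
```

Emit:
servo_tool(series=[[0, 0.02, 0, 0, 0, 0], [0, 0.04, 0, 0, 0, 0], [0, 0.05, 0, 0, 0, 0], [0, 0.05, 0, 0, 0, 0], [0, 0.05, 0, 0, 0, 0], [0, 0.05, 0, 0, 0, 0], [0, 0.05, 0, 0, 0, 0], [0, 0.05, 0, 0, 0, 0], [0, 0.05, 0, 0, 0, 0], [0, 0.05, 0, 0, 0, 0]])

```text
clock: 26.0
eef_pos: [566.9, 205.3, 100.0]
eef_rot: [-3.141, -0.001, 0.228]
wrist_force: [1.8, -5.7, 0.6]
finger_gap: 27.5
```

Run:
```python
from cell import *; from h import *
s=read_state()
print(where(s))
```

```text
{'xe': np.float64(110.27), 'ze': np.float64(67.93), 'th': np.float64(-0.0003), 'y': np.float64(-1.2), 'yawerr': np.float64(-0.0002), 'far': np.float64(67.9), 'f': [1.78, -5.66, 0.58], 'fu': np.float64(-5.91), 'fv': np.float64(-0.46), 'm': np.float64(0.833), 'gap': 27.53, 't': 26.0}
```

Emit:
servo_tool(series=[[0, 0.02, 0, 0, 0, 0], [0, 0.04, 0, 0, 0, 0], [0, 0.06, 0, 0, 0, 0], [0, 0.07, 0, 0, 0, 0], [0, 0.07, 0, 0, 0, 0], [0, 0.07, 0, 0, 0, 0], [0, 0.07, 0, 0, 0, 0], [0, 0.07, 0, 0, 0, 0], [0, 0.07, 0, 0, 0, 0], [0, 0.07, 0, 0, 0, 0]])

```text
clock: 26.83
eef_pos: [566.7, 205.2, 99.6]
eef_rot: [-3.14, -0.001, 0.228]
wrist_force: [4.5, 0.4, 4.6]
finger_gap: 27.6
```

Run:
```python
from cell import *; from h import *
s=read_state()
print(where(s))
```

```text
{'xe': np.float64(110.26), 'ze': np.float64(67.67), 'th': np.float64(-0.0012), 'y': np.float64(-1.01), 'yawerr': np.float64(0.0002), 'far': np.float64(67.4), 'f': [4.46, 0.45, 4.61], 'fu': np.float64(-0.57), 'fv': np.float64(-4.44), 'm': np.float64(-0.019), 'gap': 27.65, 't': 26.8333}
```

Emit:
servo_tool(series=[[0, 0.02, 0, 0, 0, 0], [0, 0.04, 0, 0, 0, 0], [0, 0.06, 0, 0, 0, 0], [0, 0.07, 0, 0, 0, 0], [0, 0.07, 0, 0, 0, 0], [0, 0.07, 0, 0, 0, 0], [0, 0.07, 0, 0, 0, 0], [0, 0.07, 0, 0, 0, 0], [0, 0.07, 0, 0, 0, 0], [0, 0.07, 0, 0, 0, 0]])

```text
clock: 27.67
eef_pos: [566.7, 205.2, 99.6]
eef_rot: [-3.14, -0.001, 0.228]
wrist_force: [3.0, 5.7, 5.4]
finger_gap: 27.8
```

Run:
```python
from cell import *; from h import *
s=read_state()
print(where(s))
```

```text
{'xe': np.float64(110.28), 'ze': np.float64(67.77), 'th': np.float64(-0.002), 'y': np.float64(-1.01), 'yawerr': np.float64(0.0006), 'far': np.float64(67.3), 'f': [3.03, 5.74, 5.42], 'fu': np.float64(4.91), 'fv': np.float64(-4.25), 'm': np.float64(-0.772), 'gap': 27.8, 't': 27.6667}
```

Emit:
servo_tool(series=[[0.01, -0.02, -0.01, 0, 0, 0], [0.02, -0.04, -0.02, 0, 0, 0], [0.03, -0.06, -0.02, 0, 0, 0], [0.03, -0.06, -0.02, 0, 0, 0], [0.03, -0.06, -0.02, 0, 0, 0], [0.03, -0.06, -0.02, 0, 0, 0], [0.03, -0.06, -0.02, 0, 0, 0], [0.03, -0.06, -0.02, 0, 0, 0], [0.03, -0.06, -0.02, 0, 0, 0], [0.03, -0.06, -0.02, 0, 0, 0]])

```text
clock: 28.5
eef_pos: [566.7, 205.2, 99.6]
eef_rot: [-3.14, 0.0, 0.228]
wrist_force: [2.0, 5.1, 5.0]
finger_gap: 27.8
```

Run:
```python
from cell import *; from h import *
s=read_state()
print(where(s))
c=camera("wrist");im=c["pixels"][50:310,20:580]
cv2.imwrite("pics/w15.png",cv2.resize(im[:,:,::-1],None,fx=1.4,fy=1.4))
```

```text
{'xe': np.float64(110.23), 'ze': np.float64(67.65), 'th': np.float64(-0.0013), 'y': np.float64(-0.97), 'yawerr': np.float64(0.0002), 'far': np.float64(67.4), 'f': [2.04, 5.06, 4.99], 'fu': np.float64(4.47), 'fv': np.float64(-3.13), 'm': np.float64(-0.791), 'gap': 27.81, 't': 28.5}
```

View pics/w15.png

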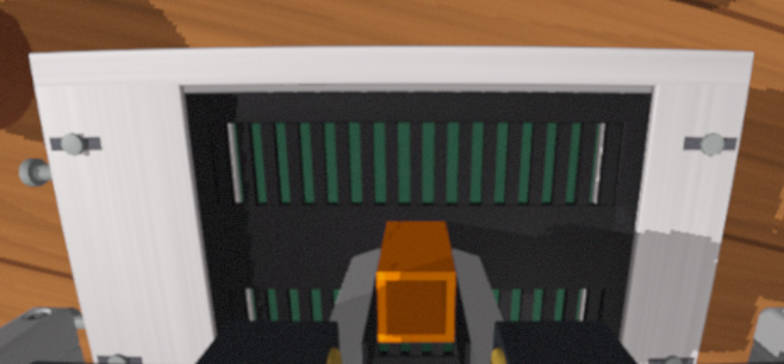

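Emit:
servo_tool(series=[[0.01, -0.02, -0.01, 0, 0, 0], [0.02, -0.04, -0.02, 0, 0, 0], [0.03, -0.05, -0.03, 0, 0, 0], [0.03, -0.05, -0.03, 0, 0, 0], [0.03, -0.05, -0.03, 0, 0, 0], [0.03, -0.05, -0.03, 0, 0, 0], [0.03, -0.05, -0.03, 0, 0, 0], [0.03, -0.05, -0.03, 0, 0, 0], [0.03, -0.05, -0.03, 0, 0, 0], [0.03, -0.05, -0.03, 0, 0, 0]])

```text
clock: 29.38
eef_pos: [566.8, 205.3, 99.6]
eef_rot: [-3.141, 0.001, 0.228]
wrist_force: [0.3, -2.4, 0.0]
finger_gap: 27.7
```

Run:
```python
from cell import *; from h import *
s=read_state()
print(where(s))
```

```text
{'xe': np.float64(110.26), 'ze': np.float64(67.54), 'th': np.float64(-0.0005), 'y': np.float64(-0.99), 'yawerr': np.float64(0.0001), 'far': np.float64(67.4), 'f': [0.26, -2.38, 0.05], 'fu': np.float64(-2.38), 'fv': np.float64(0.28), 'm': np.float64(0.323), 'gap': 27.72, 't': 29.3833}
```

Emit:
servo_tool(series=[[0, 0, 0, 0, 0, 0], [0, 0, 0, 0, 0, 0], [0, 0, 0, 0, 0, 0], [0, 0, 0, 0, 0, 0], [0, 0, 0, 0, 0, 0], [0, 0, 0, 0, 0, 0], [0, 0, 0, 0, 0, 0], [0, 0, 0, 0, 0, 0], [0, 0, 0, 0, 0, 0], [0, 0, 0, 0, 0, 0]], gripper=5.5)

```text
clock: 30.22
eef_pos: [567.0, 205.6, 99.9]
eef_rot: [-3.141, 0.0, 0.228]
wrist_force: [-0.1, 0.2, -0.3]
finger_gap: 55.0
```

Run:
```python
from cell import *; from h import *
s=read_state()
print(where(s))
c=camera("wrist");im=c["pixels"][50:310,20:580]
cv2.imwrite("pics/w16.png",cv2.resize(im[:,:,::-1],None,fx=1.4,fy=1.4))
```

```text
{'xe': np.float64(110.52), 'ze': np.float64(67.9), 'th': np.float64(-0.0009), 'y': np.float64(-1.29), 'yawerr': np.float64(0.0002), 'far': np.float64(67.7), 'f': [-0.09, 0.15, -0.31], 'fu': np.float64(0.17), 'fv': np.float64(0.06), 'm': np.float64(-0.008), 'gap': 55.01, 't': 30.2167}
```

View pics/w16.png

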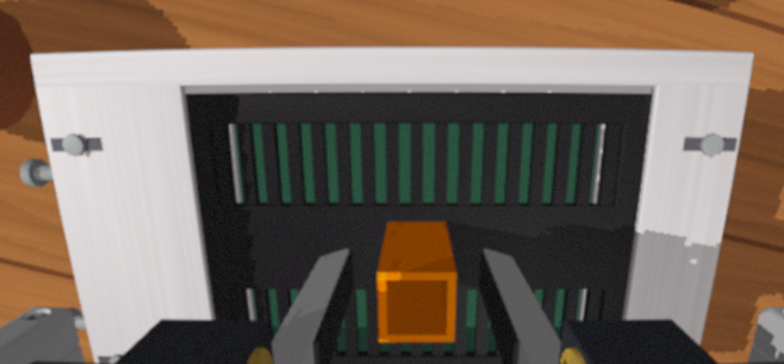

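The plate is released and hasn't moved. I'll lift away and check from above.

Emit:
servo_tool(series=[[0, 0, -0.5, 0, 0, 0], [0, 0, -1.5, 0, 0, 0], [0, 0, -3, 0, 0, 0], [0, 0, -5, 0, 0, 0], [0, 0, -7, 0, 0, 0], [0, 0, -9, 0, 0, 0], [0, 0, -11, 0, 0, 0], [-1, 0, -13, 0, 0, 0], [-2, 0, -14, 0, 0, 0], [-3, 0, -14.5, 0, 0, 0]])

```text
clock: 31.1
eef_pos: [537.8, 198.7, 247.9]
eef_rot: [-3.14, -0.003, 0.228]
wrist_force: [0.3, -1.3, 0.1]
finger_gap: 55.0
```

Emit:
servo_tool(series=[[-0.5, 0, 0, 0, 0, 0], [-1, 0, 0, 0, 0, 0], [-2, 0, 0, 0, 0, 0], [-2, 0, 0, 0, 0, 0], [-2, 0, 0, 0, 0, 0], [-2, 0, 0, 0, 0, 0], [-2, 0, 0, 0, 0, 0], [-2, 0, 0, 0, 0, 0], [-2, 0, 0, 0, 0, 0], [-2, 0, 0, 0, 0, 0]])

```text
clock: 31.93
eef_pos: [518.4, 194.2, 244.8]
eef_rot: [-3.141, 0.001, 0.228]
wrist_force: [0.0, 0.4, -0.3]
finger_gap: 55.4
```

Run:
```python
from cell import *; from h import *
s=read_state();c=camera("wrist");c2=camera("scene")
print(s["eef_pos"],s["wrist_force"])
np.save("w17.npy",dict(c=c,s=s),allow_pickle=True)
a=cv2.resize(c["pixels"][0:240,130:500],None,fx=1.9,fy=1.9,interpolation=2)
cv2.imwrite("pics/w17.png",a[:,:,::-1])
b=cv2.resize(c2["pixels"][130:260,300:510],None,fx=3.6,fy=3.6,interpolation=2)
cv2.imwrite("pics/s17.png",b[:,:,::-1])
```

```text
[518.44973663 194.16318979 244.7880865 ] [ 0.01933304  0.44509236 -0.27584905]
```

View pics/w17.png

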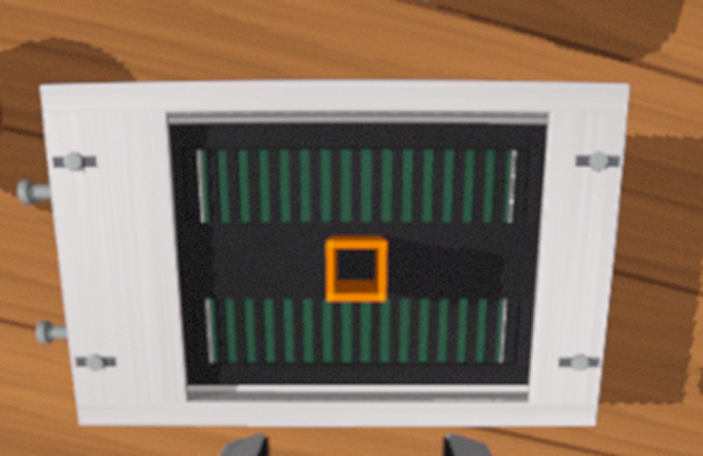

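View pics/s17.png

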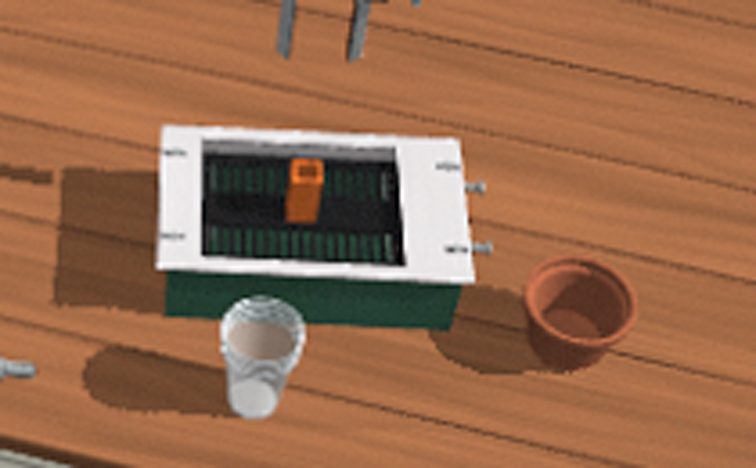

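Run:
```python
from cell import *; from h import *
d=np.load("w17.npy",allow_pickle=True).item();c,s=d["c"],d["s"];T=wristT(c,s)
q=lambda l:(np.array(l,float)+.5)/1.9+[130-.5,-.5]
P=toplane(c,q([[326,239],[387,239],[386,301],[328,301]]),133,T)-np.r_[O0,0];print("tube",(P@U).mean(),(P@V).mean())
P=toplane(c,q([[168,114],[548,114],[529,400],[188,400]]),89,T)-np.r_[O0,0];print((P@U).round(1),(P@V).round(1))
# plate slot corners at plate top z=73
P=toplane(c,q([[198,150],[517,150],[504,362],[210,362]]),73,T)-np.r_[O0,0];print((P@U).round(1),(P@V).round(1))
sign_off()
```

```text
tube 0.5601927066969847 -1.2508708416393386
[  98.9  -98.9 -100.    99. ] [-78.3 -78.4  77.6  77.8]
[ 88.2 -87.7 -87.8  88.6] [-61.7 -61.7  58.8  59. ]
the job is handed in; nothing more can be done
```

The plate is in the trough, let go, and the job is handed in at about 32 s of the 72 s limit. `sign_off` gave no verdict, so these are my own checks.

**What I did**
- I located the trough, frame opening and plate from the top and wrist camera pictures.
- I gripped the filler tube across the plate's length, tilted the plate 0.2 rad and put one end under the sprung lip.
- The first touch on the spring bar read about 5 N. I pressed it in about 13 mm, with readings of 8–10 N, rotated the other end down past its lip and levelled the plate.
- I let the spring bring the plate back until I felt the fixed stop, then eased off the load, opened the fingers and withdrew.

**Last checks**
- **Home against the stop:** the stop was felt when the lengthwise force on the gripper went from -6 N to +5 N. After release the tube centre sat 0.6 mm from the opening's centre; I expected about 1 mm, which is within camera error.
- **Level and height:** the gripper tilt just before release was within 0.001 rad, and the underside was then about 67.5 mm by the arm's own reading.
- **Both ends under the lips:** the last wrist picture shows the lips overlapping both ends evenly. The plate did not move visibly when released.
- **Other objects:** the last scene picture shows no sign that the pot or cups were disturbed. I did not look at the pliers or vise again, but the arm did not go near them.

**What disagreed**
- While I felt for the stop there were side loads of about 4 N and upward loads of about 8 N. I relaxed these before letting go.
- Distances in the wrist pictures read about 1% short, so I took the seating from touch rather than from the pictures.

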